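Wedge a freshly lacquered eyepiece frame off its bearers

ROBOT

A 6-joint arm with a two-finger parallel gripper is mounted at the origin on the work surface. World frame = base frame: x ahead of the robot, y to its left, z up, the work surface at z = 0. Lengths are in m, angles in rad, forces in N, time in s.
With the tool pointing down it reaches from about 0.3 to 0.95 m from the base axis. Payload 3.1 kg.
Tool frame: the origin (TCP) lies at the centre of the arm's flange, where the gripper is bolted on; the fingertips stand 173 mm ahead of it and the grasp point (between the pads) lies 155 mm ahead of it; z points along the fingers, y is the direction in which the jaws open and shut (so a half turn about z gives the same grasp; the last joint's range is limited). The gripper opens to 85 mm and grips with 20 to 120 N. Pads are 22 mm wide; open, the fingers measure 114 mm over their backs; the gripper's body (76 mm by 85 mm) begins 54 mm behind the grasp point. The pads swing forward as they close: fully open they stand 13 mm farther back than shut.
Start: joints at [-1.324, 0.308, 1.634, -0, 1.2, -0.07], TCP at [0.195, -0.594, 0.405] pointing down, gripper open.
Joint ranges: [-3.06, 3.06], [-0.79, 1.96], [0.05, 2.63], [-1.19, 4.34], [0.05, 2.64], [-2.94, 2.94]. Speed limits (rad/s): [2.79, 2.79, 3.14, 3.14, 3.14, 3.14].

INTERFACE

Orientations are given as a rotation vector (axis times angle).
In Python, from plant import bot gives the robot as it stands.
- The arm moves only by the tool drive_tool, never from a script. Its argument "motion" is a list of rows, each a list of 7 numbers: the shift along the tool's x, y, z in cm, then the turn, a rotation vector about the tool's x, y, z in rad, then the opening in per cent of the stroke, from 0 (shut) to 100 (fully open). In form: [[dx, dy, dz, ax, ay, az, hand], ...]. A call has exactly 5 rows; each row shifts and turns the commanded pose from where the row before left it, along the tool's axes as they then stand; what a row does not reach is not made up. A row lasts 1/12 s, in which the tool goes at most 41.7 mm and 7.16 degrees, less where a joint would pass 70% of its speed; a pose out of reach is approached as far as the arm can. A call with a gripper value outside its range is refused whole. The fingers move at their own pace and stop on an object; "grip_force" is the grip in N (left out, the last holds). Time passes only in rows, so rows that do not move let the fingers close, or fill a call up. It gives the time, the measured TCP pose, the force and the opening at its end, in the units of the state.
- bot.get_state(): the state, without advancing time (a new reading comes with each control period).
- bot.read_camera(name): name is "scene" or "side" or "wrist"; returns a dict with "color" (480x640x3 uint8, red, green, blue), "camera_matrix" (3x3 intrinsics, pixels), "extrinsics" (4x4, takes a point from camera to world coordinates). Camera axes: x right, y down, z forward; pixel columns grow to the right and rows downward; lengths in m; the calibration is good to about 2 mm. A picture is of the moment at which its call begins. There is no depth.
- bot.close_job(): hands the job in, once; it reports no verdict.
The state is a dict: "t": time; "joint_positions": joint angles; "joint_vel": joint speeds; "joint_torque": joint torques, N m; "tool_pos": TCP position; "tool_rot": TCP orientation; "contact_force": force on the tool from outside, world axes, zero at the start; "moment": the same for the moment, N m; "opening": finger opening in m.
Only numpy, scipy, OpenCV 4.12 (cv2) and the standard library are available. Lean on these libraries where they do the work, as an engineer would, in place of code of your own. Each camera call takes 0.05 s, during which the arm holds its last target.

TASK

The brass eyepiece frame on the lacquering board is freshly lacquered, so do not touch it with the gripper: turn the board's brass turn-button anticlockwise to its end stop to free the frame, then pick up the boxwood wedge and push it, thin end first and flat on the board, between the two bearers under the frame until the frame's near edge just lifts off both bearers, by about 4 mm (at least 2 and no more than 7), its far edge staying down. Finish while still holding the wedge there in the gripper, carrying that edge, so that I can clean the bearers beneath. Leave the other things on the table where they are.

Things in the scene. Friction and masses are not known exactly. Their poses are not given: they have to be found in the camera images.
- board: Lacquering board, fixed: mahogany, 240 x 250 x 12 mm, origin under its centre, x away from the robot, y left. On it two cork-faced bearers 8 mm high, 20 mm wide, with a channel 104 mm wide between them, from 10 to 95 mm beyond the centre; a rear fence 18 mm high, near face 95 mm beyond the centre, stops the frame sliding away; 3 short dowels keep it from moving sideways.
- mouth (a point): Mouth of the channel: on the board's upper face (the deck, 12 mm above the table), under the middle of the frame's near edge as it rests at the start, midway between the bearers, 14 mm beyond the board's centre. x points along the channel, away from the robot (the way to push the wedge), y left, z up. The flat deck in front of it reaches 134 mm back along -x.
- frame: Gilt brass eyepiece frame, loose on the bearers: flat plate 80 mm (x, along the channel) x 150 x 6 mm, about 0.45 kg, with two 38 mm eye openings 64 mm apart whose raised rims make it 14 mm high. Origin at the centre of its underside, 20 mm above the table at the start. The wedge tips it up about its far edge.
- frame_near_left (a point): Underside of the frame's plate at its near edge (towards the robot), 62 mm left of the middle, over the left bearer. At the start it is 8 mm above the deck; lifted by 4 mm it is 12 mm above it.
- frame_near_right (a point): The same at the near edge 62 mm right of the middle, over the right bearer.
- frame_far (a point): Underside of the frame's plate in the middle of its far edge, 80 mm from the near edge; 8 mm above the deck and about 1 mm short of the fence at the start.
- button (a joint): Angle (rad) of the brass turn-button at the left of the board. At 0 its tongue points squarely over the frame, 0.5 mm above the plate, and stops it rising; grows anticlockwise (from above) to the end stop at 1.45, tongue then along the frame's side, clear of it. Starts between 0 and 0.3. Stiff (0.05 N m), stays where it is left.
- button_grip (a point): Centre of the turn-button's grip, on its upright axis, 54 mm above the table: an upright brass bar 36 mm long (x) x 10 thick (y) x 24 high. The tongue below points along x, 40 mm long, 14 wide, top 31 mm above the table. The axis stands 18 mm left of the frame's left side, 21 mm farther along x of the mouth than its near edge; the plate's top is 26 mm above the table, its rims' 34.
- wedge_center (a point): Boxwood wedge, loose, flat on the table left or right of the board: 110 mm long, 26 wide, thickness falling evenly (1 in 5) from 24 mm at the heel to 2 mm at the thin end; 35 g. Point at mid length and width, 6.5 mm above the flat underside. x points from heel to thin end (at first roughly away from the robot, within 0.7 rad). Grip it across its width near the heel.
- wedge_tip (a point): Middle of the wedge's thin end, on the underside, 55 mm from its centre. With the wedge flat on the deck, it meets the frame's near edge when this point is 30 mm past that edge, then lifts the edge 1 mm for each further 5 mm.
- strip: Bystander: a plain boxwood packing strip, 110 x 26 mm and 12 mm thick all along, lying on the other side of the board from the wedge. Origin at the centre of its underside.
- lens_a: Bystander: clear plano-convex lens, 39 mm across and 8.5 mm thick, on a 4 mm cork pad near the robot. Origin at the centre of its flat underside.
- lens_b: Bystander: the second, like lens, on the same pad.
- septum: Bystander: ebony viewer septum, a flat black board 130 x 66 x 5 mm, on the left. Origin at the centre of its underside.
- scraper: Bystander: steel scraper with a dark wooden handle, 167 mm long, 17 mm high, lying on the right. Origin under the handle's blade end.
- jar: Bystander: amber glass jar with a brass lid, 52 mm across, 55 mm high, to the left near the robot. Origin at the centre of its underside.
- brush: Bystander: small brush, 130 mm long, lying on the far right before the cabinet. Origin at its middle, underneath.
- loupe: Bystander: small brass loupe standing on the left, 36 mm across, 34 mm high. Origin at the centre of its underside.
There are look-alikes about, which are no part of the job. Leave any blue, orange or pink look-alike of the part that bears wedge_center alone.

How it is judged:
On the way:
1. the turn-button is turned to its end stop, the frame still lying on both bearers (value of joint button above 1.38 rad and z of each of frame_near_left, frame_near_right in the frame of mouth below 0.0092 m), for 0.2 s.
At the end, for the whole second after the job is handed in: Button above 1.36 rad; both ends of the frame's near edge 2 to 7 mm off the bearers, far edge down (2.5 mm) and in place (8 mm); the wedge carries the frame (over 0.4 N), flat (0.1 rad), in line (0.35 rad), gripped (over 1 N); arm not on the frame (0.2 N); frame at rest (value of joint button above 1.36 rad and z of frame_near_left in the frame of mouth between 0.01 and 0.015 m and z of frame_near_right in the frame of mouth between 0.01 and 0.015 m and z of frame_far in the frame of mouth below 0.0105 m and x of frame_far in the frame of mouth between 0.072 and 0.086 m and y of frame_far in the frame of mouth between -0.008 and 0.008 m and contact force between wedge and frame above 0.4 N and contact force between the fingers and wedge above 1 N and contact force between the arm and frame below 0.2 N and angle between wedge_center's own z axis and vertical below 0.1 rad and angle between the x axis of wedge_center and the x axis of mouth, either way round below 0.35 rad and linear speed of frame below 0.01 m/s); the arm keeps its last pose, push and grip.
It fails at once if the gripper or arm touches the freshly lacquered frame (more than 1 N) (contact force between the arm and frame above 1 N).
It fails at once if another thing on the table (strip, lens, septum, scraper, jar, brush or loupe) is moved by more than 15 mm (distance of any of strip, lens_a, lens_b, septum, scraper, jar, brush, loupe from where it was at the start of the episode above 0.015 m).
It also fails if it takes over 53 s, if anything falls off the work surface, if the arm or the gripper's body presses on something with over 40 N, if the wrist force passes 120 N, or if a joint passes its speed limit or range.

## Working session

There is one attempt and no reset: what is moved stays moved. The work goes in short steps, Python scripts to look and compute and a tool call to move; the robot and the scene stay as the last step left them, time stands still between calls to the robot, and variables do not carry over. Pictures are saved under pics/ and viewed, and the job is handed in when it is done.

Besides the shell and the picture viewer there is one more tool, called after "Request:" in YAML: its name, and indented under it one key for each argument. drive_tool: Moves the arm, as the interface text tells. Its arguments: {"type":"object","properties":{"motion":{"type":"array","items":{"type":"array","items":{"type":"number"}}},"grip_force":{"type":"number"}},"required":["motion"]}

```bash
ls; mkdir -p pics; python3 - <<'E'
from plant import bot
import cv2
s=bot.get_state()
for k in s: print(k,s[k])
for n in ("scene","side","wrist"):
    r=bot.read_camera(n); cv2.imwrite(f"pics/{n}0.png",r["color"][:,:,::-1]); print(n,r["camera_matrix"],r["extrinsics"])
E
```

```text
pics
t 0.0
joint_positions [-1.32371902e+00  3.08974025e-01  1.63519442e+00 -3.75232577e-05
  1.19968774e+00 -6.96945442e-02]
joint_vel [-0.00133986 -0.00039792 -0.00073437  0.00084946 -0.00155416  0.00090937]
joint_torque [ 1.15505878e-03 -4.15250945e+01 -2.76663011e+01 -1.88633148e-04
  1.02445664e-02 -6.72869334e-07]
tool_pos [ 0.19455559 -0.59349715  0.40346217]
tool_rot [-3.10004306e+00 -4.95172284e-01  3.69356450e-04]
contact_force [-0.38912272  0.24609289 -0.54180286]
moment [-0.0053285  -0.02577242  0.00551818]
opening 0.08516348370003125
scene [[552.71071051   0.         314.64865638]
 [  0.         552.71071051 244.56768953]
 [  0.           0.           1.        ]] [[ 0.23882171  0.66362034 -0.70892329  1.38344664]
 [ 0.97100099 -0.17147822  0.16659021 -0.20641037]
 [-0.01101226 -0.72815058 -0.68532873  0.90830423]
 [ 0.          0.          0.          1.        ]]
side [[443.49847325   0.         319.66982929]
 [  0.         443.49847325 247.62851958]
 [  0.           0.           1.        ]] [[-0.69766415 -0.42237738  0.57867269 -0.04250905]
 [-0.71621588  0.43070943 -0.54911219  0.54743111]
 [-0.01730722 -0.79755046 -0.60300392  0.63823387]
 [ 0.          0.          0.          1.        ]]
wrist [[417.39356859   0.         317.63952802]
 [  0.         417.39356859 236.05560138]
 [  0.           0.           1.        ]] [[ 0.30961732 -0.91159586 -0.2704258   0.26321959]
 [-0.95086008 -0.29727733 -0.08655225 -0.57002454]
 [-0.00149078  0.28393517 -0.95884232  0.37217249]
 [ 0.          0.          0.          1.        ]]
```

View pics/scene0.png

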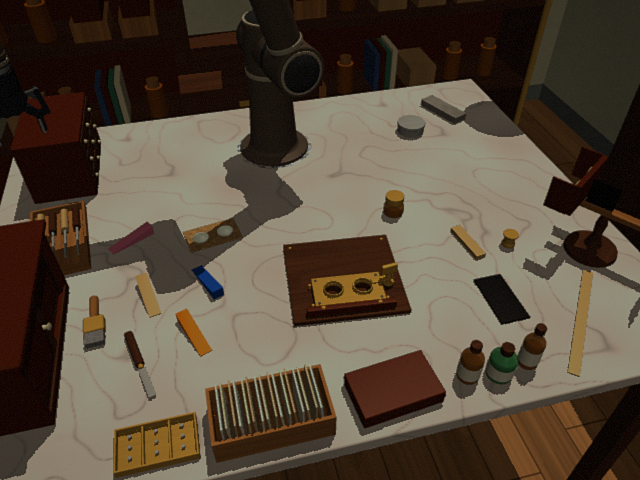

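View pics/side0.png

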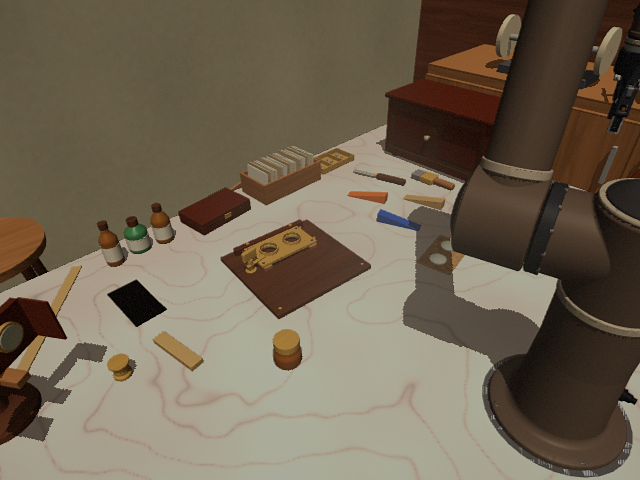

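View pics/wrist0.png

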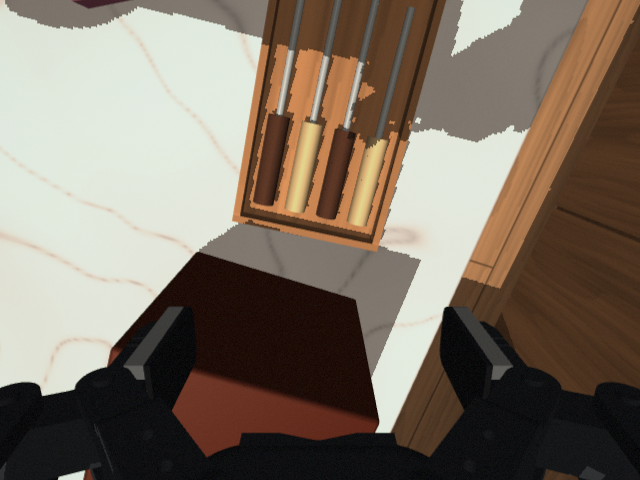

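```bash
python3 - <<'E'
import cv2,numpy as np
s=cv2.imread("pics/scene0.png");d=cv2.imread("pics/side0.png")
def z(i,x,y,w,h,n,W=400,H=300): return cv2.resize(i[y:y+h,x:x+w],(W,H),interpolation=cv2.INTER_CUBIC)
a=np.vstack([np.hstack([z(s,110,260,80,60,0),z(s,430,210,80,60,0)]),np.hstack([z(d,385,170,80,60,0),z(d,140,320,80,60,0)])])
cv2.imwrite("pics/z1.png",a)
cv2.imwrite("pics/z2.png",z(s,270,220,160,120,0,800,600))
E
```

```text
(no output)
```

View pics/z1.png

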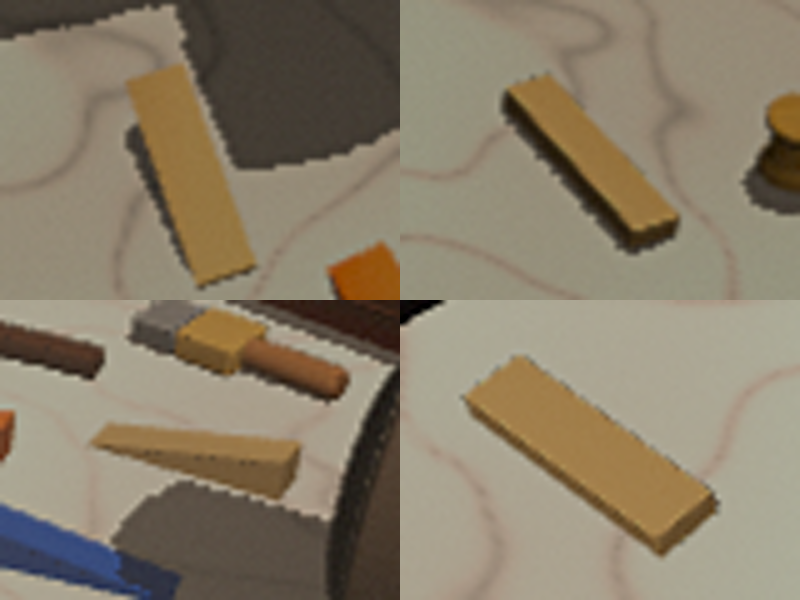

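View pics/z2.png

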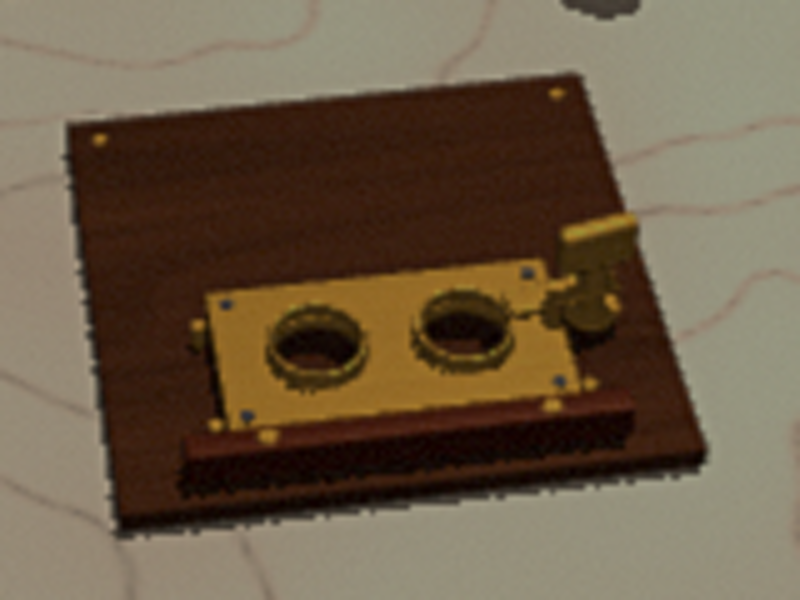

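```bash
python3 - <<'E'
import cv2,numpy as np
s=cv2.imread("pics/scene0.png");d=cv2.imread("pics/side0.png")
def z(i,x,y,w,h,W=800,H=600): return cv2.resize(i[y:y+h,x:x+w],(W,H),interpolation=cv2.INTER_CUBIC)
cv2.imwrite("pics/z3.png",z(d,215,205,160,120))
cv2.imwrite("pics/z4.png",np.vstack([z(s,125,260,40,60,400,600)[:300],]) if 0 else np.hstack([z(s,125,265,40,60,400,600),z(d,400,175,60,60,400,600)]))
E
```

```text
(no output)
```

View pics/z3.png

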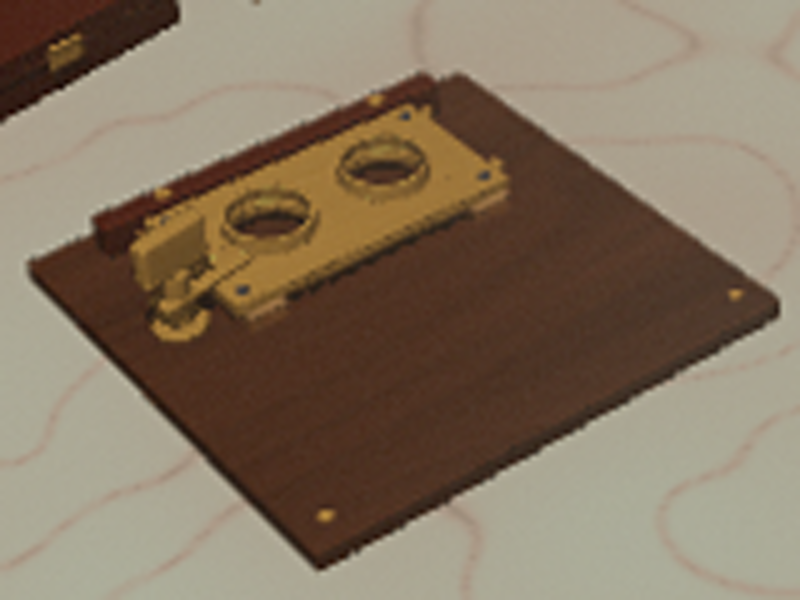

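View pics/z4.png

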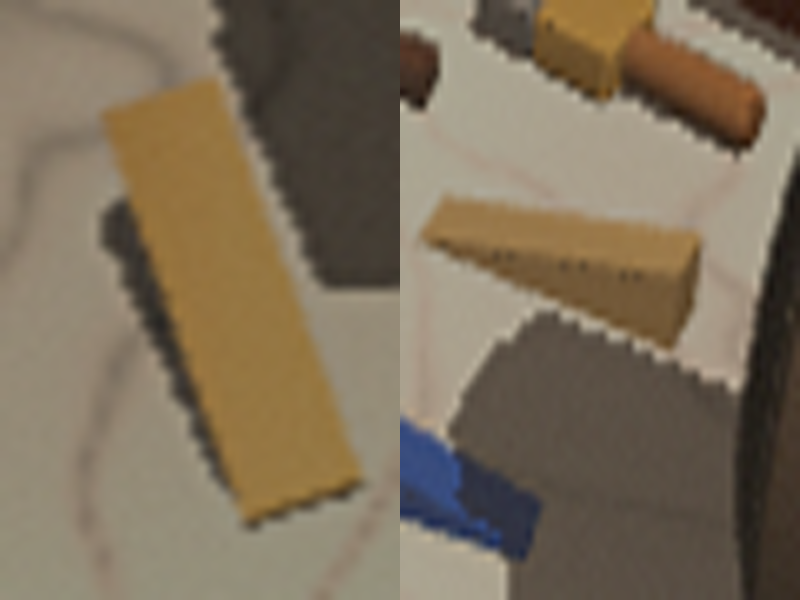

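```bash
cat > h.py <<'E'
import numpy as np,cv2
from scipy.optimize import least_squares
from scipy.spatial.transform import Rotation as R
def proj(r,P):
    E=np.linalg.inv(r["extrinsics"]); p=np.asarray(P)@E[:3,:3].T+E[:3,3]
    q=p@np.asarray(r["camera_matrix"]).T; return q[:,:2]/q[:,2:]
def fit(views,x0,z0=0.):
    # views: list of (cam, obj pts, pix); pose x,y,yaw
    def f(v):
        c,s=np.cos(v[2]),np.sin(v[2]);M=np.array([[c,-s,0],[s,c,0],[0,0,1]]);o=[v[0],v[1],z0]
        return np.concatenate([(proj(r,np.array(P)@M.T+o)-np.array(p)).ravel() for r,P,p in views])
    s=least_squares(f,x0,loss="soft_l1"); return s.x,f(s.x).reshape(-1,2)
def meas(r,pix,z):
    K=np.asarray(r["camera_matrix"]);E=np.asarray(r["extrinsics"])
    d=E[:3,:3]@np.linalg.solve(K,[pix[0],pix[1],1]);return E[:3,3]+d*(z-E[2,3])/d[2]
E
python3 - <<'E'
from h import *
from plant import bot
s=bot.read_camera("scene");d=bot.read_camera("side")
B=[(-.12,-.125,.012),(-.12,.125,.012),(.12,.125,.012),(.12,-.125,.012)]
vb=[(s,B,[(283.4,245),(385.6,235),(411,310),(293.6,324)]),(d,B,[(370.6,265),(279,316),(221.4,258),(307,220)])]
for v in (vb,vb[:1],vb[1:]):
    x,e=fit(v,[.6,0,0]);print(x,e.round(1).tolist())
W=[(-.055,-.013,.024),(-.055,.013,.024),(.055,-.013,.001),(.055,.013,.001)]
vw=[(s,W,[(135.3,276.7),(146.8,272.8),(149.5,317.2),(161.2,313.2)]),(d,W+[(-.055,.013,0)],[(445,198.5),(443.2,202.5),(406.75,194.7),(403.3,198.8),(440.8,209.8)])]
for v in (vw,vw[:1],vw[1:]):
    x,e=fit(v,[.6,-.4,0]);print(x,e.round(1).tolist())
for n,p in dict(blue1=(196,268),blue2=(217,297),orange=(182,313),orange2=(205,352),lensboxc=(240,233),strip=(467,241),pink=(115,250),pink2=(153,228)).items(): print(n,meas(s,p,.01).round(3))
E
```

```text
[ 0.56645215  0.04988601 -0.10593767] [[-1.0, -1.4], [0.0, -1.8], [0.6, -1.0], [-0.3, -1.5], [0.6, -1.3], [-1.2, -0.9], [-1.9, -1.6], [-0.4, -1.9]]
[ 0.57037369  0.04913242 -0.10667069] [[-0.9, -0.3], [0.3, -0.6], [0.9, 0.5], [-0.3, -0.0]]
[ 0.56211277  0.0515146  -0.10312293] [[1.6, -0.2], [-0.1, 0.7], [-1.5, -0.4], [0.1, -1.0]]
[ 0.51659196 -0.37652537  0.21404628] [[-0.5, -1.4], [-0.3, -1.3], [-0.4, -0.6], [0.1, -0.8], [0.2, -0.7], [-1.6, -0.4], [-0.4, -0.4], [-0.9, -0.5], [-0.6, 0.0]]
[ 0.51966234 -0.37601342  0.21351574] [[-0.2, -0.4], [-0.0, -0.3], [-0.1, 0.5], [0.3, 0.2]]
[ 0.51410533 -0.37596213  0.22595102] [[0.9, -0.4], [-0.8, -0.1], [0.1, 0.0], [-0.3, 0.0], [0.2, 0.4]]
blue1 [ 0.462 -0.268  0.01 ]
blue2 [ 0.562 -0.232  0.01 ]
orange [ 0.588 -0.308  0.01 ]
orange2 [ 0.7   -0.271  0.01 ]
lensboxc [ 0.369 -0.154  0.01 ]
strip [0.533 0.366 0.01 ]
pink [ 0.354 -0.449  0.01 ]
pink2 [ 0.297 -0.359  0.01 ]
```

```bash
cat >> h.py <<'E'
def Rpsi(psi): c,s=np.cos(psi),np.sin(psi); return np.array([[c,s,0],[s,-c,0],[0,0,-1.]])
def plan(st,tgt,psi,n,hand=100,rnd=2):
    """level straight rows from measured pose to TCP tgt & yaw psi (also levels tool)"""
    R0=R.from_rotvec(st["tool_rot"]).as_matrix(); p=np.array(st["tool_pos"],float)
    R1=Rpsi(psi); dv=R.from_matrix(R0.T@R1).as_rotvec()/n; dp=(np.array(tgt)-p)/n
    print("total deg",np.degrees(dv*n).round(1),"mm",(dp*n*1e3).round(1)); M=R0; out=[]; 
    for i in range(n):
        want=np.array(st["tool_pos"])+dp*(i+1)-p
        s=(M.T@want*100).round(rnd); t=dv.round(3); p=p+M@s/100; M=M@R.from_rotvec(t).as_matrix()
        out.append([*s.tolist(),*(t+0).tolist(),hand])
    for i in range(0,n,5): print(str(out[i:i+5]).replace(" ",""))
    print("end",p.round(4))
def psi(st): M=R.from_rotvec(st["tool_rot"]).as_matrix(); return np.arctan2(M[1,0],M[0,0]),M[:,2].round(4)
E
python3 - <<'E'
from h import *
from plant import bot
plan(bot.get_state(),[.611,.139,.33],1.62,25)
E
```

```text
total deg [ -0.1  -0.  -74.7] mm [416.4 732.7 -74. ]
[[2.5,-2.27,0.3,0.0,0.0,-0.052,100],[2.61,-2.13,0.3,0.0,0.0,-0.052,100],[2.71,-1.99,0.3,0.0,0.0,-0.052,100],[2.82,-1.85,0.3,0.0,0.0,-0.052,100],[2.91,-1.71,0.3,0.0,0.0,-0.052,100]]
[[2.99,-1.54,0.29,0.0,0.0,-0.052,100],[3.07,-1.39,0.3,0.0,0.0,-0.052,100],[3.14,-1.23,0.3,0.0,0.0,-0.052,100],[3.2,-1.07,0.3,0.0,0.0,-0.052,100],[3.25,-0.89,0.3,0.0,0.0,-0.052,100]]
[[3.29,-0.73,0.3,0.0,0.0,-0.052,100],[3.33,-0.55,0.3,0.0,0.0,-0.052,100],[3.35,-0.39,0.3,0.0,0.0,-0.052,100],[3.36,-0.2,0.3,0.0,0.0,-0.052,100],[3.37,-0.03,0.3,0.0,0.0,-0.052,100]]
[[3.37,0.14,0.29,0.0,0.0,-0.052,100],[3.36,0.32,0.3,0.0,0.0,-0.052,100],[3.33,0.49,0.3,0.0,0.0,-0.052,100],[3.3,0.67,0.3,0.0,0.0,-0.052,100],[3.27,0.84,0.3,0.0,0.0,-0.052,100]]
[[3.22,1.0,0.3,0.0,0.0,-0.052,100],[3.16,1.17,0.3,0.0,0.0,-0.052,100],[3.09,1.34,0.3,0.0,0.0,-0.052,100],[3.03,1.49,0.3,0.0,0.0,-0.052,100],[2.94,1.65,0.3,0.0,0.0,-0.052,100]]
end [0.611 0.139 0.33 ]
```

Request:
drive_tool:
  motion:
    - [2.5,-2.3,0.3,0,0,-0.05,100]
    - [2.6,-2.1,0.3,0,0,-0.05,100]
    - [2.7,-2.0,0.3,0,0,-0.05,100]
    - [2.8,-1.85,0.3,0,0,-0.05,100]
    - [2.9,-1.7,0.3,0,0,-0.05,100]

```text
t: 0.67
tool_pos: [0.2785, -0.4465, 0.3894]
tool_rot: [-3.015, -0.881, -0.0]
contact_force: [1.3, 0.2, -0.1]
opening: 0.0854
```

Request:
drive_tool:
  motion:
    - [3.0,-1.55,0.3,0,0,-0.05,100]
    - [3.1,-1.4,0.3,0,0,-0.05,100]
    - [3.15,-1.2,0.3,0,0,-0.05,100]
    - [3.2,-1.05,0.3,0,0,-0.05,100]
    - [3.25,-0.9,0.3,0,0,-0.05,100]

```text
t: 1.08
tool_pos: [0.3645, -0.3009, 0.3747]
tool_rot: [2.881, 1.251, 0.0]
contact_force: [1.0, 0.3, -0.4]
opening: 0.0855
```

Request:
drive_tool:
  motion:
    - [3.3,-0.7,0.3,0,0,-0.05,100]
    - [3.3,-0.55,0.3,0,0,-0.05,100]
    - [3.35,-0.4,0.3,0,0,-0.05,100]
    - [3.35,-0.2,0.3,0,0,-0.05,100]
    - [3.35,0,0.3,0,0,-0.05,100]

```text
t: 1.5
tool_pos: [0.4513, -0.1571, 0.3597]
tool_rot: [2.703, 1.6, 0.0]
contact_force: [0.3, -0.0, -0.5]
opening: 0.0854
```

Request:
drive_tool:
  motion:
    - [3.35,0.15,0.3,0,0,-0.05,100]
    - [3.35,0.3,0.3,0,0,-0.05,100]
    - [3.35,0.5,0.3,0,0,-0.05,100]
    - [3.3,0.65,0.3,0,0,-0.05,100]
    - [3.25,0.85,0.3,0,0,-0.05,100]

```text
t: 1.92
tool_pos: [0.5394, -0.0136, 0.3446]
tool_rot: [2.482, 1.926, 0.0]
contact_force: [-0.4, -0.9, -0.5]
opening: 0.0855
```

Request:
drive_tool:
  motion:
    - [3.2,1.0,0.3,0,0,-0.05,100]
    - [3.15,1.15,0.3,0,0,-0.05,100]
    - [3.1,1.3,0.3,0,0,-0.05,100]
    - [2,1,0.3,0,0,-0.05,100]
    - [1,0.5,0.3,0,0,-0.05,100]

```text
t: 2.33
tool_pos: [0.6107, 0.1017, 0.3296]
tool_rot: [2.22, 2.222, 0.003]
contact_force: [0.5, -0.3, 0.4]
opening: 0.0855
```

```bash
python3 - <<'E'
from h import *
from plant import bot
s=bot.get_state();print(s["t"],s["tool_pos"],psi(s),s["joint_positions"].round(2) if hasattr(s["joint_positions"],"round") else s["joint_positions"])
r=bot.read_camera("wrist");cv2.imwrite("pics/w1.png",r["color"][:,:,::-1])
E
```

```text
2.3333 [0.61074871 0.10166622 0.32963921] (np.float64(1.5715895327279048), array([ 0.0017,  0.001 , -1.    ])) [0.09 0.37 1.71 0.   1.06 0.09]
```

View pics/w1.png

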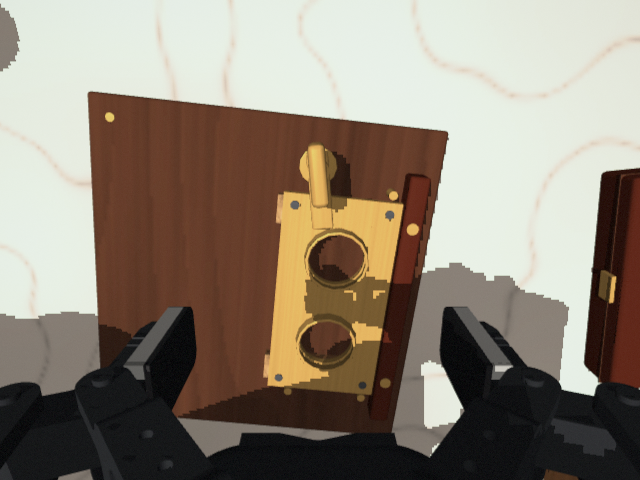

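```bash
python3 - <<'E'
import cv2
i=cv2.imread("pics/w1.png");cv2.imwrite("pics/z5.png",cv2.resize(i[130:250,250:410],(800,600),interpolation=cv2.INTER_CUBIC))
E
```

```text
(no output)
```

View pics/z5.png

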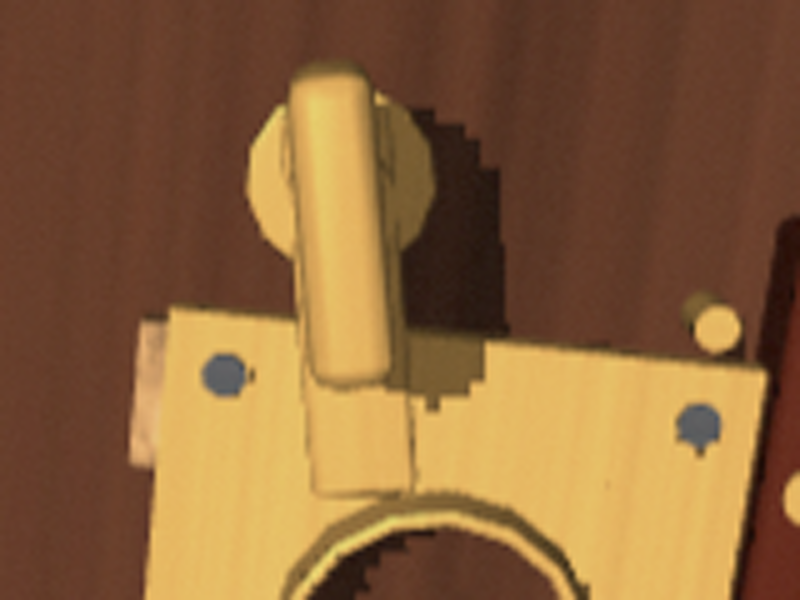

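```bash
python3 - <<'E'
from h import *
from plant import bot
r=bot.read_camera("wrist")
F=[(-.04,.075,.026),(.04,.075,.026),(-.04,-.075,.026),(.04,-.075,.026)]
x,e=fit([(r,F,[(284,191.6),(403.4,204),(269,385),(371,395)])],[.6,0,0]);print("frame",x,e.round(1).tolist())
c,s=np.cos(x[2]),np.sin(x[2])
m=x[:2]-.04*np.array([c,s]);print("mouth",m,"axis pred",m+.021*np.array([c,s])+.093*np.array([-s,c]))
print("board pred",x[:2]-.054*np.array([c,s]))
a=meas(r,(250+331/5,130+73/5),.066);b=meas(r,(250+350/5,130+383/5),.066);print("grip",a,b,(a+b)/2,np.linalg.norm(a-b),np.arctan2(*(b-a)[1::-1]))
print("base disc",meas(r,(250+341/5,130+177/5),.016))
Bc=[(-.12,.125,.012),(.12,.125,.012)];print(meas(r,(90,93),.012),meas(r,(447,131),.012))
E
```

```text
frame [ 0.62057675  0.04724414 -0.10489728] [[-0.3, -0.3], [0.5, -0.2], [-1.6, 0.8], [0.8, 0.1]]
mouth [0.58079662 0.05143235] axis pred [0.61141875 0.14172235]
board pred [0.56687357 0.05289822]
grip [0.610077   0.15897186 0.066     ] [0.61221946 0.12455238 0.066     ] [0.61114823 0.14176212 0.066     ] 0.03448609496280922 -1.5086311760649553
base disc [0.61133441 0.14174066 0.016     ]
[0.46356113 0.18774442 0.012     ] [0.69692115 0.16399914 0.012     ]
```

Request:
drive_tool:
  motion:
    - [2,0,1,0,0,-0.06,100]
    - [2,0,2,0,0,0,100]
    - [0,0.05,3,0,0,0,80]
    - [0,0,3,0,0,0,60]
    - [0,0,2.4,0,0,0,50]

```text
t: 2.85
tool_pos: [0.6078, 0.1382, 0.214]
tool_rot: [-2.159, -2.281, 0.003]
contact_force: [-0.2, -0.3, 0.5]
opening: 0.0514
```

```bash
python3 - <<'E'
from h import *
from plant import bot
s=bot.get_state();print(s["t"],s["tool_pos"],psi(s),s["opening"])
r=bot.read_camera("wrist");cv2.imwrite("pics/w2.png",r["color"][:,:,::-1])
E
```

```text
2.85 [0.60779141 0.13815324 0.21403786] (np.float64(1.6254380203791072), array([-1.8e-03, -8.0e-04, -1.0e+00])) 0.05137107202268979
```

View pics/w2.png

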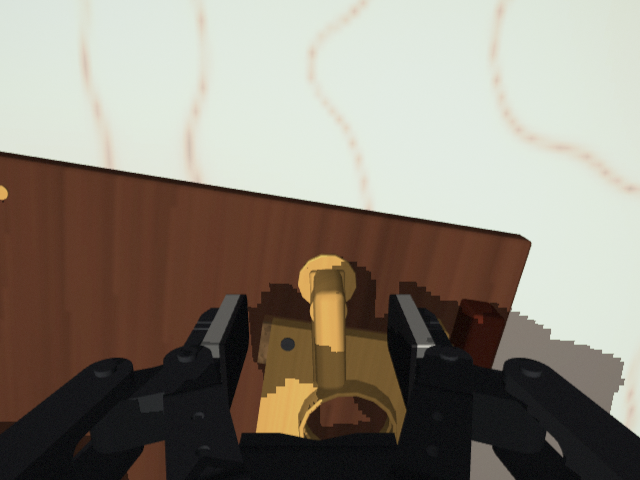

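Request:
drive_tool:
  motion:
    - [0.33,0.37,0,0,0,-0.01,50]
    - [0,0,0.1,0,0,0,30]
    - [0,0,0,0,0,0,0]
    - [0,0,0,0,0,0,0]
    - [0,0,0,0,0,0,0]
  grip_force: 40

```text
t: 3.32
tool_pos: [0.6118, 0.1423, 0.217]
tool_rot: [-2.146, -2.292, 0.003]
contact_force: [-6.2, -1.0, 5.1]
opening: 0.0097
```

Request:
drive_tool:
  motion:
    - [0,0,0,0,0,0,0]
    - [0,0,0,0,0,0,0]
    - [0,0,0,0,0,0,0]
    - [0,0,0,0,0,-0.02,0]
    - [0,0,0,0,0,-0.04,0]

```text
t: 3.73
tool_pos: [0.6116, 0.1423, 0.217]
tool_rot: [-2.075, -2.356, 0.003]
contact_force: [-6.3, -0.2, 4.4]
opening: 0.0089
```

```bash
python3 - <<'E'
from h import *
from plant import bot
s=bot.get_state();print(s["t"],s["tool_pos"],psi(s),s["opening"],s["contact_force"],s["moment"])
r=bot.read_camera("wrist");cv2.imwrite("pics/w3.png",r["color"][:,:,::-1])
E
```

```text
3.7333 [0.61160942 0.14225878 0.21698146] (np.float64(1.6973807424677188), array([-2.9e-03, -3.0e-04, -1.0e+00])) 0.008877128287564793 [-6.3243393  -0.23621167  4.41847091] [-0.09718257  0.90245143 -0.05967343]
```

View pics/w3.png

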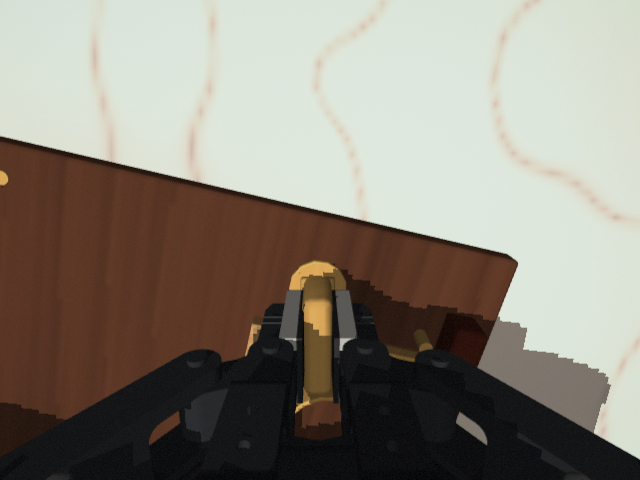

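Request:
drive_tool:
  motion:
    - [-0.03,-0.05,0,0,0,-0.08,0]
    - [0,0,0,0,0,-0.1,0]
    - [0,0,0,0,0,-0.1,0]
    - [0,0,0,0,0,-0.1,0]
    - [0,0,0,0,0,-0.1,0]

```text
t: 4.2
tool_pos: [0.6108, 0.1419, 0.217]
tool_rot: [-1.45, -2.783, 0.004]
contact_force: [-6.7, -0.2, 7.2]
opening: 0.0091
```

Request:
drive_tool:
  motion:
    - [0,0,0,0,0,-0.1,0]
    - [0,0,0,0,0,-0.1,0]
    - [0,0,0,0,0,-0.1,0]
    - [0,0,0,0,0,-0.1,0]
    - [0,0,0,0,0,-0.1,0]

```text
t: 4.62
tool_pos: [0.6103, 0.1412, 0.217]
tool_rot: [-0.715, -3.053, 0.006]
contact_force: [-9.4, -4.5, 9.0]
opening: 0.0096
```

Request:
drive_tool:
  motion:
    - [0,0,0,0,0,-0.08,0]
    - [0,0,0,0,0,-0.05,0]
    - [0,0,0,0,0,-0.05,0]
    - [0,0,0,0,0,-0.03,0]
    - [0,0,0,0,0,0,0]

```text
t: 5.03
tool_pos: [0.6102, 0.1409, 0.2169]
tool_rot: [-0.396, -3.11, 0.006]
contact_force: [-8.2, -4.2, 8.5]
opening: 0.0089
```

```bash
python3 - <<'E'
from h import *
from plant import bot
s=bot.get_state();print(s["t"],s["tool_pos"],psi(s),s["opening"],s["contact_force"],s["moment"])
r=bot.read_camera("wrist");cv2.imwrite("pics/w4.png",r["color"][:,:,::-1])
E
```

```text
5.0333 [0.61015691 0.14089429 0.2169075 ] (np.float64(2.8881436444117803), array([-0.0071, -0.0029, -1.    ])) 0.008930826163408201 [-8.24796558 -4.20547625  8.52308595] [-0.69554949  1.37508575  0.02774369]
```

View pics/w4.png

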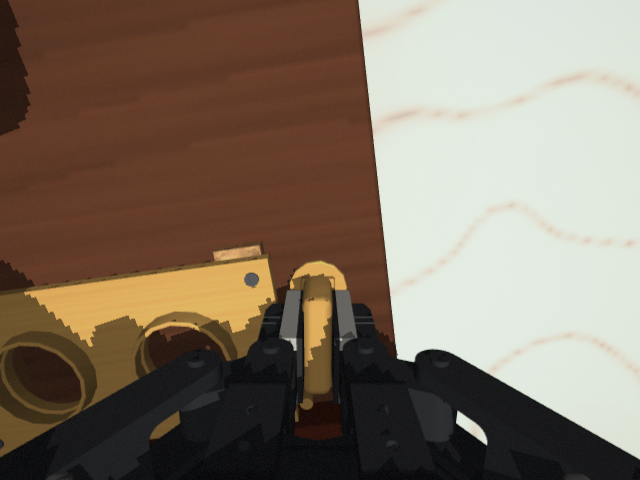

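Request:
drive_tool:
  motion:
    - [0,0,0,0,0,-0.03,0]
    - [0,0,0,0,0,-0.03,0]
    - [0,0,0,0,0,-0.03,0]
    - [0,0,0,0,0,0,0]
    - [0,0,0,0,0,0,0]

```text
t: 5.5
tool_pos: [0.6102, 0.1406, 0.217]
tool_rot: [-0.266, -3.123, 0.004]
contact_force: [-9.7, -4.6, 9.4]
opening: 0.009
```

```bash
python3 - <<'E'
from plant import bot
from h import *
s=bot.get_state();print(s["t"],s["tool_pos"],psi(s),s["opening"],s["contact_force"],s["moment"])
E
```

```text
5.5 [0.61019513 0.14059227 0.21698196] (np.float64(2.971451259589415), array([-0.0075, -0.0016, -1.    ])) 0.00898562249909786 [-9.70589213 -4.59173614  9.37380214] [-0.88834369  1.49014916 -1.13058561]
```

Request:
drive_tool:
  motion:
    - [0,0,0,0,0,0,15]
    - [0,0,0,0,0,0,25]
    - [0,0,0,0,0,0,30]
    - [0,0,-0.5,0,0,0,30]
    - [0,0,-1.5,0,0,0,30]

```text
t: 5.92
tool_pos: [0.6112, 0.1421, 0.2334]
tool_rot: [-0.258, -3.128, 0.001]
contact_force: [-0.6, -0.4, -1.2]
opening: 0.0256
```

Request:
drive_tool:
  motion:
    - [0,0,-3,0,0,0,30]
    - [0,0,-3,0,0,0,50]
    - [0,0,-3,0,0,0,50]
    - [0,0,-2,0,0,0,50]
    - [0,0,-1,0,0,0,50]

```text
t: 6.33
tool_pos: [0.6135, 0.1426, 0.3598]
tool_rot: [0.257, 3.123, 0.003]
contact_force: [0.5, -0.0, 0.7]
opening: 0.0426
```

```bash
python3 - <<'E'
from h import *
from plant import bot
s=bot.get_state();print(s["t"],s["tool_pos"],psi(s),s["opening"],s["contact_force"],s["moment"],s["joint_positions"])
r=bot.read_camera("wrist");cv2.imwrite("pics/w5.png",r["color"][:,:,::-1])
# to look at wedge: grasp xy estimate
w=np.array([.5166,-.3765]);y=.214;g=w-.038*np.array([np.cos(y),np.sin(y)]);print(g)
plan(s,[g[0],g[1],.33],y+np.pi,20,50)
E
```

```text
6.3333 [0.61346921 0.14259993 0.3597916 ] (np.float64(2.9772115278571887), array([ 0.0084,  0.0015, -1.    ])) 0.04255122050191433 [ 0.54366795 -0.03447731  0.66838978] [ 0.06398847 -0.00312313  0.02889726] [ 1.59233092e-01  3.58297047e-01  1.66261140e+00  1.82906304e-04
  1.11216963e+00 -1.24727387e+00]
[ 0.47946681 -0.38457007]
total deg [  0.1   0.5 -21.7] mm [-134.  -527.2  -29.8]
[[0.23,-2.71,0.14,0.0,0.0,-0.019,50],[0.28,-2.71,0.14,0.0,0.0,-0.019,50],[0.34,-2.7,0.14,0.0,0.0,-0.019,50],[0.38,-2.69,0.14,0.0,0.0,-0.019,50],[0.44,-2.68,0.14,0.0,0.0,-0.019,50]]
[[0.48,-2.68,0.14,0.0,0.0,-0.019,50],[0.54,-2.67,0.14,0.0,0.0,-0.019,50],[0.59,-2.65,0.13,0.0,0.0,-0.019,50],[0.64,-2.65,0.14,0.0,0.0,-0.019,50],[0.69,-2.63,0.14,0.0,0.0,-0.019,50]]
[[0.74,-2.62,0.14,0.0,0.0,-0.019,50],[0.78,-2.6,0.14,0.0,0.0,-0.019,50],[0.84,-2.59,0.14,0.0,0.0,-0.019,50],[0.89,-2.57,0.14,0.0,0.0,-0.019,50],[0.93,-2.55,0.14,0.0,0.0,-0.019,50]]
[[0.99,-2.54,0.14,0.0,0.0,-0.019,50],[1.03,-2.52,0.14,0.0,0.0,-0.019,50],[1.08,-2.49,0.14,0.0,0.0,-0.019,50],[1.12,-2.48,0.14,0.0,0.0,-0.019,50],[1.18,-2.45,0.14,0.0,0.0,-0.019,50]]
end [ 0.4794 -0.3845  0.33  ]
```

View pics/w5.png

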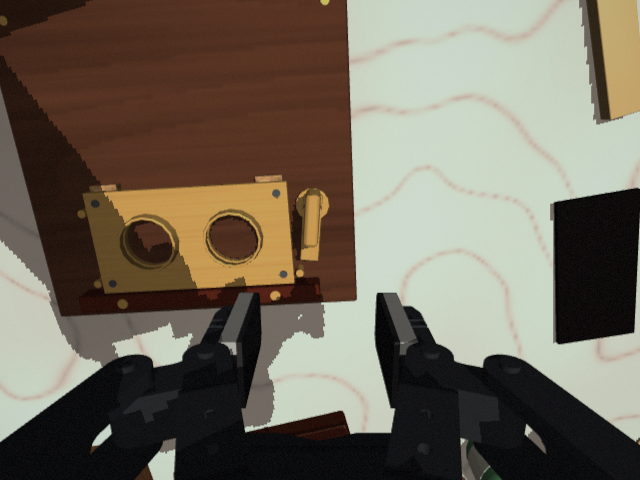

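```bash
python3 - <<'E'
import cv2
from h import *
from plant import bot
i=cv2.imread("pics/w5.png");cv2.imwrite("pics/z6.png",cv2.resize(i[165:285,240:400],(800,600),interpolation=cv2.INTER_CUBIC))
E
```

```text
(no output)
```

View pics/z6.png

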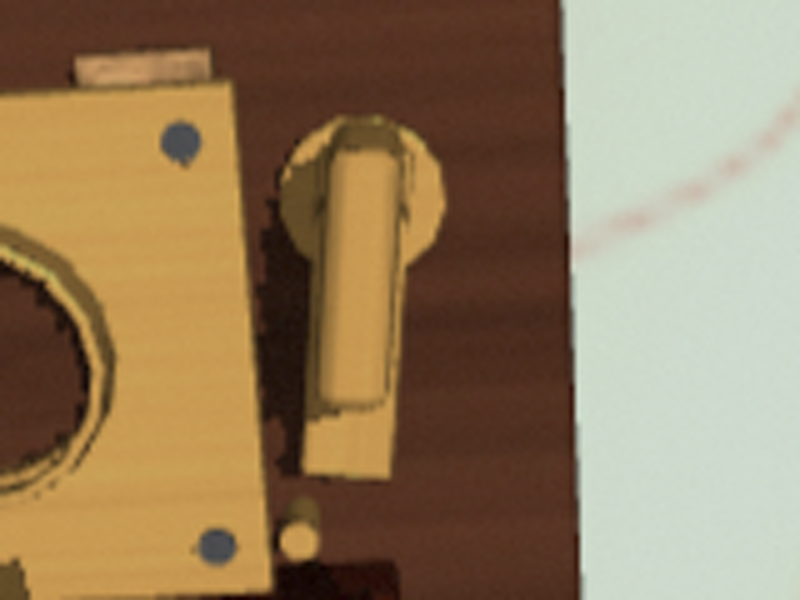

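```bash
python3 - <<'E'
from h import *
from plant import bot
r=bot.read_camera("wrist")
f=lambda x,y,z:meas(r,(240+x/5,165+y/5),z)
L=f(335,150,.066),f(318,403,.066);Rr=f(402,150,.066),f(385,405,.066)
for a,b in(L,Rr): print(np.arctan2(*(b-a)[1::-1])+.105+np.pi/2, a,b)
a,b=f(235,80,.026),f(273,595,.026);print("frame side yaw",np.arctan2(*(b-a)[1::-1]),np.linalg.norm(b-a),a,b)
E
```

```text
1.4359008396298796 [0.59382769 0.14060981 0.066     ] [0.62695997 0.13250546 0.066     ]
1.4457942725699295 [0.59524863 0.14904254 0.066     ] [0.6287125  0.14120713 0.066     ]
frame side yaw -0.11459415196613794 0.08143532849455076 [0.58905543 0.1257875  0.026     ] [0.66995665 0.1164759  0.026     ]
```

Request:
drive_tool:
  motion:
    - [0.2,-2.7,0.1,0,0.005,-0.02,50]
    - [0.3,-2.7,0.1,0,0.004,-0.02,50]
    - [0.3,-2.7,0.1,0,0,-0.02,50]
    - [0.4,-2.7,0.1,0,0,-0.02,50]
    - [0.4,-2.7,0.1,0,0,-0.02,50]

```text
t: 6.85
tool_pos: [0.5779, 0.0092, 0.3472]
tool_rot: [-0.099, -3.127, -0.002]
contact_force: [0.7, -0.1, -0.0]
opening: 0.0425
```

Request:
drive_tool:
  motion:
    - [0.5,-2.7,0.1,0,0,-0.02,50]
    - [0.5,-2.7,0.1,0,0,-0.02,50]
    - [0.6,-2.7,0.1,0,0,-0.02,50]
    - [0.6,-2.6,0.1,0,0,-0.02,50]
    - [0.7,-2.6,0.1,0,0,-0.02,50]

```text
t: 7.27
tool_pos: [0.5456, -0.1232, 0.3425]
tool_rot: [0.057, -3.129, -0.004]
contact_force: [0.2, 0.3, -0.6]
opening: 0.0429
```

Request:
drive_tool:
  motion:
    - [0.7,-2.6,0.1,0,0,-0.02,50]
    - [0.8,-2.6,0.1,0,0,-0.02,50]
    - [0.8,-2.6,0.1,0,0,-0.02,50]
    - [0.9,-2.6,0.1,0,0,-0.02,50]
    - [0.9,-2.6,0.1,0,0,-0.02,50]

```text
t: 7.68
tool_pos: [0.5145, -0.2557, 0.3375]
tool_rot: [0.213, -3.122, -0.007]
contact_force: [-0.5, -0.5, -0.3]
opening: 0.0426
```

Request:
drive_tool:
  motion:
    - [1,-2.5,0.1,0,0,-0.02,50]
    - [1,-2.5,0.1,0,0,-0.02,50]
    - [1,-2.5,0.1,0,0,-0.02,50]
    - [0.6,-1,0.1,0,0,-0.02,50]
    - [0,0,0,0,0,0,50]

```text
t: 8.1
tool_pos: [0.4922, -0.3467, 0.3335]
tool_rot: [0.332, -3.112, -0.006]
contact_force: [-0.4, 0.6, -0.2]
opening: 0.0428
```

```bash
python3 - <<'E'
from h import *
from plant import bot
s=bot.get_state();print(s["t"],s["tool_pos"],psi(s),s["opening"],s["joint_positions"])
r=bot.read_camera("wrist");cv2.imwrite("pics/w6.png",r["color"][:,:,::-1])
E
```

```text
8.1 [ 0.49216736 -0.34669874  0.33353228] (np.float64(-2.929177603283713), array([-0.012 ,  0.0028, -0.9999])) 0.042788933695634884 [-0.6847113   0.34234467  1.74287811 -0.00620769  1.06739186 -2.46486905]
```

View pics/w6.png

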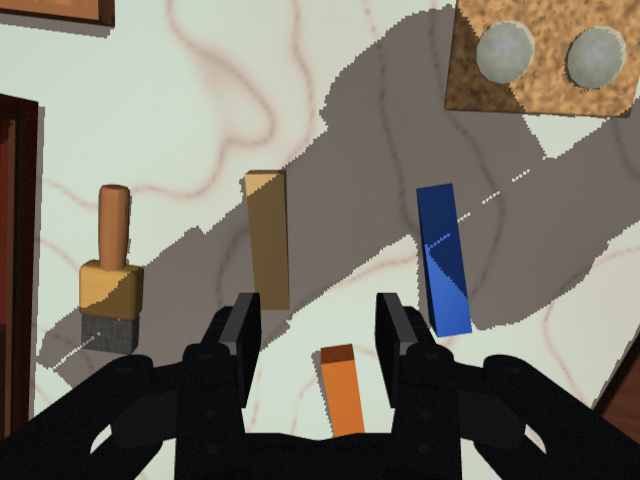

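```bash
python3 - <<'E'
import cv2
i=cv2.imread("pics/w6.png");cv2.imwrite("pics/z7.png",cv2.resize(i[160:320,230:310],(400,800),interpolation=cv2.INTER_CUBIC)[:600] if 0 else cv2.resize(i[160:320,200:330],(488,600),interpolation=cv2.INTER_CUBIC))
E
```

```text
(no output)
```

View pics/z7.png

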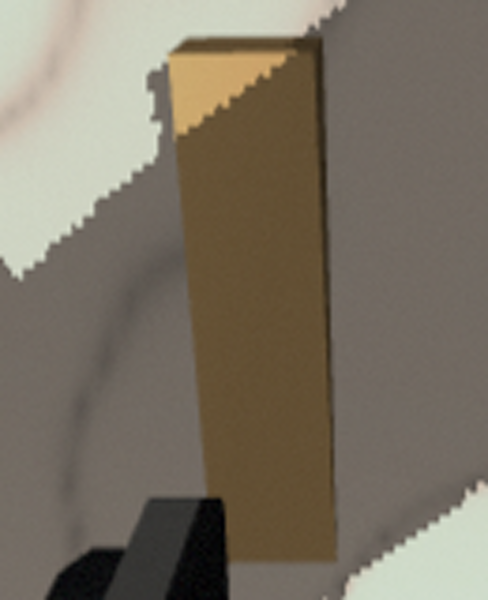

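```bash
python3 - <<'E'
from h import *
from plant import bot
r=bot.read_camera("wrist")
W=[(-.055,-.013,.024),(-.055,.013,.024),(-.055,.013,0),(-.055,-.013,0),(.055,.013,.002)]
x,e=fit([(r,W,[(245.3,174.1),(284.3,173.6),(285.9,170.1),(250.7,170.1),(289.6,309.3)])],[.517,-.376,.21]);print(x,e.round(1).tolist())
st=bot.get_state();y=x[2];g=x[:2]-.038*np.array([np.cos(y),np.sin(y)])
print(g);plan(st,[g[0],g[1],.25],y+np.pi,5,50)
E
```

```text
[ 0.51805552 -0.37309868  0.2138696 ] [[-0.2, 0.0], [-0.2, 0.4], [0.6, -0.5], [-0.2, -0.4], [0.1, 0.6]]
[ 0.48092127 -0.38116391]
total deg [ 0.4 -0.6 -0. ] mm [-12.1 -36.8 -84.1]
[[0.37,-0.68,1.68,0.001,-0.002,0.0,50],[0.38,-0.68,1.68,0.001,-0.002,0.0,50],[0.38,-0.67,1.68,0.001,-0.002,0.0,50],[0.39,-0.68,1.68,0.001,-0.002,0.0,50],[0.39,-0.67,1.68,0.001,-0.002,0.0,50]]
end [ 0.4809 -0.3811  0.25  ]
```

Request:
drive_tool:
  motion:
    - [0.4,-0.7,1.7,0.002,-0.003,0,50]
    - [0.4,-0.7,1.7,0.002,-0.003,0,50]
    - [0.4,-0.7,1.7,0.002,-0.003,0,50]
    - [0.4,-0.7,1.7,0,0,0,50]
    - [0.3,-0.6,1.6,0,0,0,50]

```text
t: 8.62
tool_pos: [0.4822, -0.3805, 0.2505]
tool_rot: [0.339, -3.123, 0.001]
contact_force: [0.3, -0.4, -0.3]
opening: 0.0428
```

```bash
python3 - <<'E'
from h import *
from plant import bot
s=bot.get_state();print(s["t"],s["tool_pos"],psi(s),s["opening"])
r=bot.read_camera("wrist");cv2.imwrite("pics/w7.png",r["color"][:,:,::-1])
plan(s,[.481,-.381,.178],.214+np.pi,5,50)
E
```

```text
8.6167 [ 0.4822103  -0.38046184  0.25048375] (np.float64(-2.9251943075968336), array([ 0.   , -0.001, -1.   ])) 0.04282367343742772
total deg [-0.1 -0.   0.1] mm [ -1.2  -0.5 -72.5]
[[0.03,-0.0,1.45,0.0,0.0,0.0,50],[0.02,-0.01,1.45,0.0,0.0,0.0,50],[0.03,-0.0,1.45,0.0,0.0,0.0,50],[0.02,-0.01,1.45,0.0,0.0,0.0,50],[0.03,0.0,1.45,0.0,0.0,0.0,50]]
end [ 0.481 -0.381  0.178]
```

View pics/w7.png

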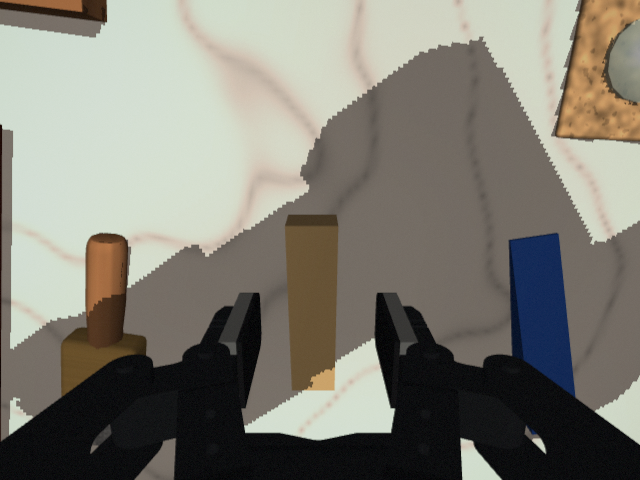

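```bash
python3 - <<'E'
from h import *
from plant import bot
r=bot.read_camera("wrist");s=bot.get_state()
W=[(-.055,-.013,.024),(-.055,.013,.024),(-.055,.013,0),(-.055,-.013,0),(.055,.013,.002),(.055,-.013,.002)]
x,e=fit([(r,W,[(286,225),(337.5,225),(337,214.5),(288,214.5),(334,390),(293,390)])],[.517,-.376,.21]);print(x,e.round(1).tolist())
y=x[2];g=x[:2]-.038*np.array([np.cos(y),np.sin(y)])
print(g);plan(s,[g[0],g[1],.178],y+np.pi,5,50)
p=np.array(s["tool_pos"]);M=R.from_rotvec(s["tool_rot"]).as_matrix()
print(proj(r,[p+M@[0,0,.16]]), (M.T@(np.array(r["extrinsics"])[:3,3]-p)))
E
```

```text
[ 0.51376373 -0.37470055  0.2160003 ] [[-1.4, 0.1], [1.8, -0.0], [-0.0, -1.1], [-0.0, -1.0], [1.1, 2.7], [-1.2, 2.9]]
[ 0.47664675 -0.38284488]
total deg [ 0.2 -0.2 -0. ] mm [ -4.3  -2.8 -70.3]
[[0.09,-0.04,1.41,0.001,-0.001,0.0,50],[0.09,-0.04,1.4,0.001,-0.001,0.0,50],[0.1,-0.04,1.41,0.001,-0.001,0.0,50],[0.09,-0.04,1.41,0.001,-0.001,0.0,50],[0.1,-0.04,1.4,0.001,-0.001,0.0,50]]
end [ 0.4766 -0.3829  0.178 ]
[[317.43454572 333.11496754]] [0.07254296 0.00039874 0.03260296]
```

Request:
drive_tool:
  motion:
    - [0.1,-0.1,1.5,0,0,0,50]
    - [0.1,-0.1,1.5,0,0,0,50]
    - [0.1,-0.05,1.5,0,0,0,50]
    - [0,0,1.5,0,0,0,50]
    - [0,0,1.2,0,0,0,50]

```text
t: 9.13
tool_pos: [0.4804, -0.384, 0.1798]
tool_rot: [-0.339, 3.122, -0.003]
contact_force: [0.2, -0.5, -1.4]
opening: 0.0424
```

Request:
drive_tool:
  motion:
    - [0,0,0,0,0,0,40]
    - [0,0,0,0,0,0,20]
    - [0,0,0,0,0,0,0]
    - [0,0,0,0,0,0,0]
    - [0,0,0,0,0,0,0]
  grip_force: 50

```text
t: 9.55
tool_pos: [0.4803, -0.3856, 0.1813]
tool_rot: [-0.337, 3.121, -0.007]
contact_force: [-0.1, -1.1, -0.6]
opening: 0.0249
```

```bash
python3 - <<'E'
from h import *
from plant import bot
s=bot.get_state();print(s["t"],s["tool_pos"],psi(s),s["opening"],s["contact_force"],s["moment"])
r=bot.read_camera("wrist");cv2.imwrite("pics/w8.png",r["color"][:,:,::-1])
E
```

```text
9.55 [ 0.48030255 -0.38562439  0.18131298] (np.float64(-2.9263269799531773), array([ 0.0027, -0.004 , -1.    ])) 0.024862629572884886 [-0.05982343 -1.08268773 -0.60288312] [-0.02272251  0.00765081  0.00898563]
```

View pics/w8.png

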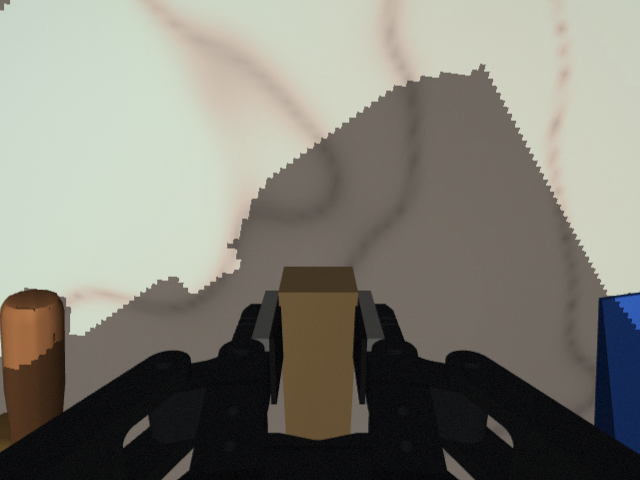

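Request:
drive_tool:
  motion:
    - [0,0,-0.5,0,0,0,0]
    - [0,0,-2,0,0,0,0]
    - [0,0,-3,0,0,0,0]
    - [0,0,-3,0,0,0,0]
    - [0,0,-2,0,0,0,0]

```text
t: 10.02
tool_pos: [0.4802, -0.3857, 0.2886]
tool_rot: [-0.337, 3.12, -0.009]
contact_force: [1.0, -0.2, -0.1]
opening: 0.0247
```

```bash
python3 - <<'E'
from h import *
from plant import bot
s=bot.get_state();print(s["t"],s["tool_pos"],psi(s),s["opening"],s["contact_force"],s["moment"])
r=bot.read_camera("wrist");cv2.imwrite("pics/w9.png",r["color"][:,:,::-1])
d=bot.read_camera("side");cv2.imwrite("pics/d9.png",d["color"][:,:,::-1])
c=bot.read_camera("scene")
i=np.hstack([cv2.resize(d["color"][100:260,360:500],(350,400)),cv2.resize(c["color"][200:360,60:220],(400,400))]);cv2.imwrite("pics/z9.png",i[:,:,::-1])
E
```

```text
10.0167 [ 0.48021941 -0.38566484  0.2886159 ] (np.float64(-2.9265465530328316), array([ 0.0041, -0.0053, -1.    ])) 0.024749269120258547 [ 1.00250947 -0.21729412 -0.07378457] [-0.02934717 -0.03372005  0.01296237]
```

View pics/z9.png

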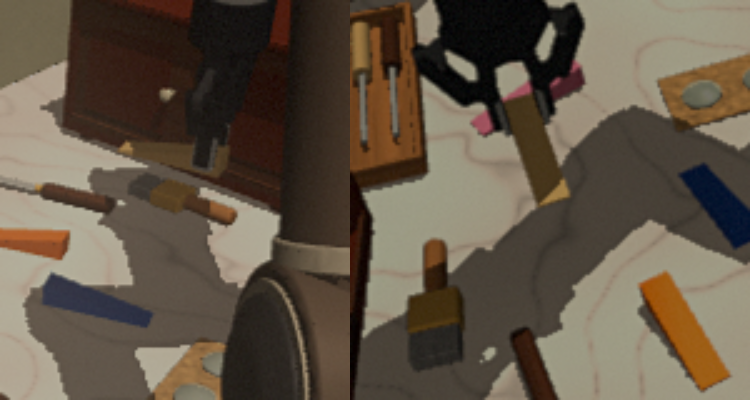

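View pics/w9.png

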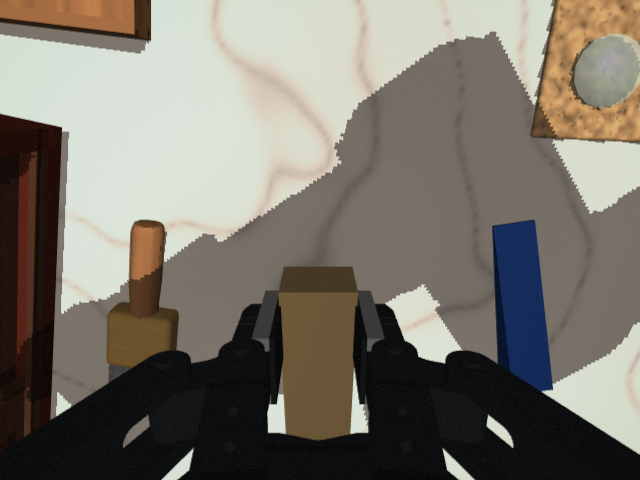

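```bash
python3 - <<'E'
from h import *
from plant import bot
s=bot.get_state();r=bot.read_camera("wrist")
p=np.array(s["tool_pos"]);M=R.from_rotvec(s["tool_rot"]).as_matrix();u=p[2]-.1813
for q,z in(((280,292.5),.024),((356.5,292.5),.024),((283.5,267),0),((354,267),0)):
    print(q,(M.T@(meas(r,q,u+z)-p)).round(4))
# target: tip 40mm before mouth
m=np.array([.5808,.0514]);y=-.105;d=np.array([np.cos(y),np.sin(y)]);h=.042
for back in (.04,):
    t=m-(back+.110-0.017)*d;print("tcp",t)
plan(s,[t[0],t[1],.26],y+np.pi,15,0)
E
```

```text
(280, 292.5) [ 0.0156 -0.0116  0.1573]
(356.5, 292.5) [0.0157 0.0134 0.1571]
(283.5, 267) [ 0.0154 -0.0124  0.1813]
(354, 267) [0.0155 0.0146 0.1811]
tcp [0.44853249 0.06533935]
total deg [-0.4  0.3 18.3] mm [-32.  451.2 -28.3]
[[-0.43,2.99,0.17,0.0,0.0,0.021,0],[-0.37,2.99,0.16,0.0,0.0,0.021,0],[-0.31,3.0,0.17,0.0,0.0,0.021,0],[-0.24,3.01,0.17,0.0,0.0,0.021,0],[-0.19,3.01,0.16,0.0,0.0,0.021,0]]
[[-0.11,3.02,0.17,0.0,0.0,0.021,0],[-0.06,3.01,0.17,0.0,0.0,0.021,0],[0.01,3.02,0.16,0.0,0.0,0.021,0],[0.07,3.02,0.17,0.0,0.0,0.021,0],[0.14,3.01,0.17,0.0,0.0,0.021,0]]
[[0.2,3.01,0.17,0.0,0.0,0.021,0],[0.26,3.01,0.16,0.0,0.0,0.021,0],[0.32,3.0,0.17,0.0,0.0,0.021,0],[0.39,2.99,0.17,0.0,0.0,0.021,0],[0.45,2.98,0.16,0.0,0.0,0.021,0]]
end [0.4486 0.0653 0.26  ]
```

Request:
drive_tool:
  motion:
    - [-0.5,3,0.1,0,0,0.02,0]
    - [-0.5,3,0.1,0,0,0.02,0]
    - [-0.4,3,0.1,0,0,0.02,0]
    - [-0.4,3,0.1,0,0,0.02,0]
    - [-0.3,3,0.1,0,0,0.02,0]

```text
t: 10.63
tool_pos: [0.4728, -0.2318, 0.2775]
tool_rot: [0.178, -3.134, 0.0]
contact_force: [-0.6, -0.4, -0.9]
opening: 0.0249
```

Request:
drive_tool:
  motion:
    - [-0.2,3,0.1,0,0,0.02,0]
    - [-0.2,3,0.1,0,0,0.02,0]
    - [-0.1,3,0.1,0,0,0.02,0]
    - [-0.1,3,0.1,0,0,0.02,0]
    - [0,3,0.1,0,0,0.02,0]

```text
t: 11.05
tool_pos: [0.4675, -0.082, 0.2724]
tool_rot: [0.022, -3.139, 0.002]
contact_force: [0.3, 0.3, -0.0]
opening: 0.0246
```

Request:
drive_tool:
  motion:
    - [0,3,0.1,0,0,0.02,0]
    - [0.1,3,0.1,0,0,0.03,0]
    - [0.2,3,0.1,0,0,0.03,0]
    - [0.2,2.6,0.1,0,0,0.02,0]
    - [0,0,0,0,0,0,0]

```text
t: 11.47
tool_pos: [0.4645, 0.0359, 0.2679]
tool_rot: [-0.128, -3.135, 0.002]
contact_force: [0.5, 0.1, -0.9]
opening: 0.0247
```

```bash
python3 - <<'E'
from h import *
from plant import bot
s=bot.get_state();print(s["t"],s["tool_pos"],psi(s),s["opening"],s["contact_force"],s["moment"])
r=bot.read_camera("wrist");cv2.imwrite("pics/w10.png",r["color"][:,:,::-1])
c=bot.read_camera("scene");cv2.imwrite("pics/z10.png",cv2.resize(c["color"][160:340,230:470],(800,600))[:,:,::-1])
d=bot.read_camera("side");cv2.imwrite("pics/y10.png",cv2.resize(d["color"][180:330,200:400],(800,600))[:,:,::-1])
m=np.array([.5808,.0514]);y=-.105;dd=np.array([np.cos(y),np.sin(y)]);t=m-.1145*dd
plan(s,[t[0],t[1],.205],y+np.pi,5,0)
E
```

```text
11.4667 [0.46452017 0.03585213 0.26794574] (np.float64(3.0598062966261215), array([-3.8e-03, -9.0e-04, -1.0e+00])) 0.024666569767541516 [ 0.54466542  0.07872494 -0.89410831] [ 0.02917437  0.02013121 -0.00407004]
total deg [-0.1 -0.2  1.3] mm [  2.4  27.5 -62.9]
[[-0.01,0.55,1.26,0.0,-0.001,0.005,0],[-0.0,0.56,1.26,0.0,-0.001,0.005,0],[-0.0,0.55,1.25,0.0,-0.001,0.005,0],[0.0,0.56,1.26,0.0,-0.001,0.005,0],[0.01,0.55,1.26,0.0,-0.001,0.005,0]]
end [0.4669 0.0634 0.205 ]
```

View pics/z10.png

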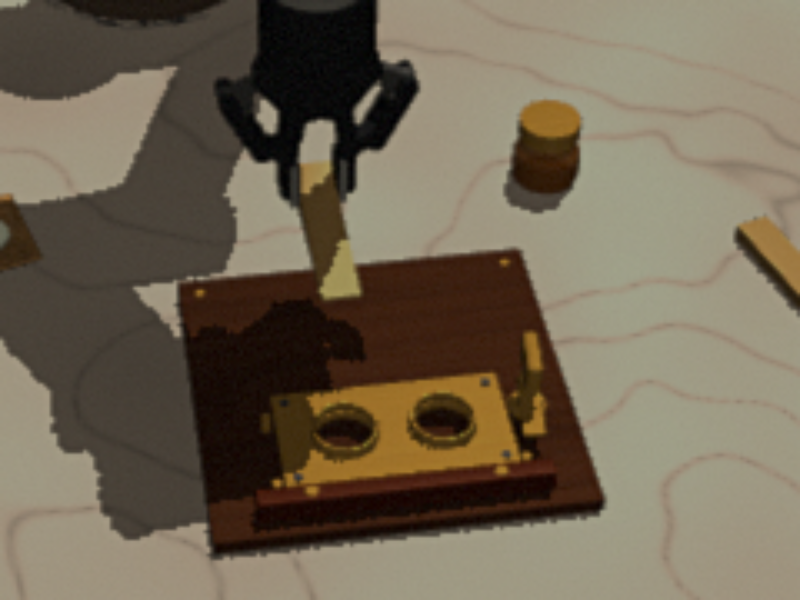

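View pics/y10.png

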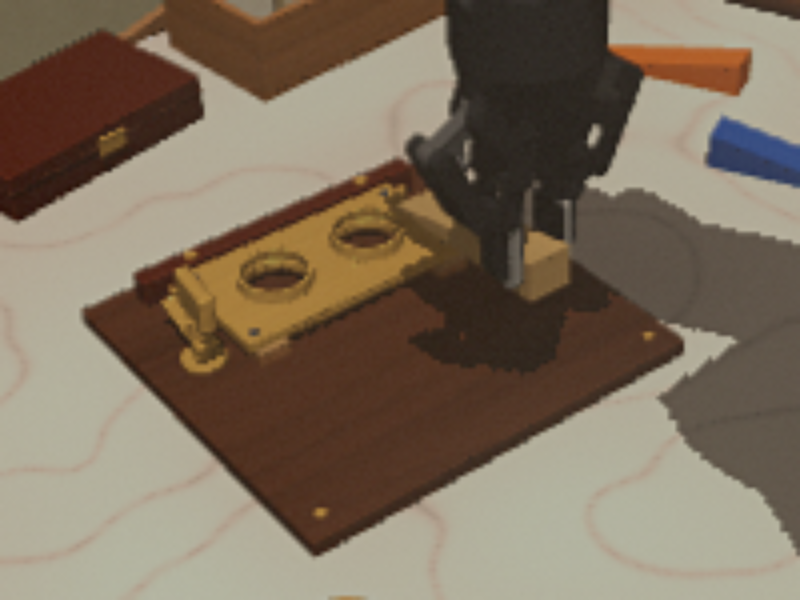

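Good. Shift sideways and lower with the tip still short of the frame.

Request:
drive_tool:
  motion:
    - [0,0.9,1,0,-0.002,0.01,0]
    - [0,0.9,1.5,0,-0.002,0.01,0]
    - [0,0.9,1.5,0,0,0,0]
    - [0,0.1,1.2,0,0,0,0]
    - [0,0,0.8,0,0,0,0]

```text
t: 12.03
tool_pos: [0.4686, 0.0593, 0.2083]
tool_rot: [0.166, 3.135, -0.005]
contact_force: [-0.5, 0.7, -0.3]
opening: 0.0245
```

```bash
python3 - <<'E'
from h import *
from plant import bot
s=bot.get_state();print(s["t"],s["tool_pos"],psi(s),s["opening"],s["contact_force"],s["moment"])
c=bot.read_camera("scene");cv2.imwrite("pics/z11.png",cv2.resize(c["color"][190:340,260:460],(800,600))[:,:,::-1])
d=bot.read_camera("side");cv2.imwrite("pics/y11.png",cv2.resize(d["color"][180:330,200:400],(800,600))[:,:,::-1])
m=np.array([.5808,.0514]);y=-.105;dd=np.array([np.cos(y),np.sin(y)]);t=m-.1145*dd
plan(s,[t[0],t[1],.194],y+np.pi,5,0)
E
```

```text
12.0333 [0.46858459 0.05928167 0.2082634 ] (np.float64(3.0358527934621096), array([ 0.0024, -0.0034, -1.    ])) 0.024499767066413134 [-0.46593866  0.7269554  -0.30769553] [-0.02013464 -0.01769955  0.02149755]
total deg [-0.2  0.2 -0. ] mm [ -1.7   4.1 -14.3]
[[0.04,0.08,0.28,-0.001,0.001,0.0,0],[0.04,0.08,0.29,-0.001,0.001,0.0,0],[0.05,0.08,0.29,-0.001,0.001,0.0,0],[0.04,0.08,0.28,-0.001,0.001,0.0,0],[0.04,0.07,0.29,-0.001,0.001,0.0,0]]
end [0.4669 0.0634 0.194 ]
```

View pics/z11.png

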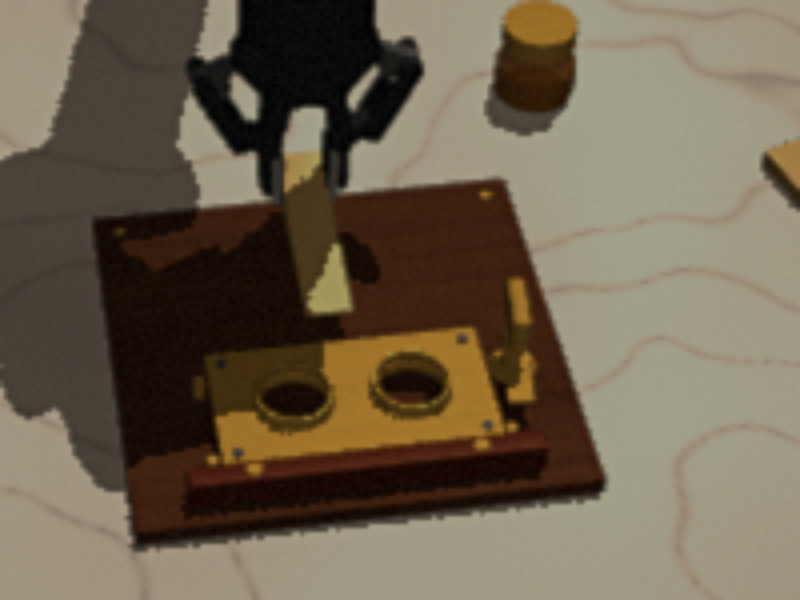

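View pics/y11.png

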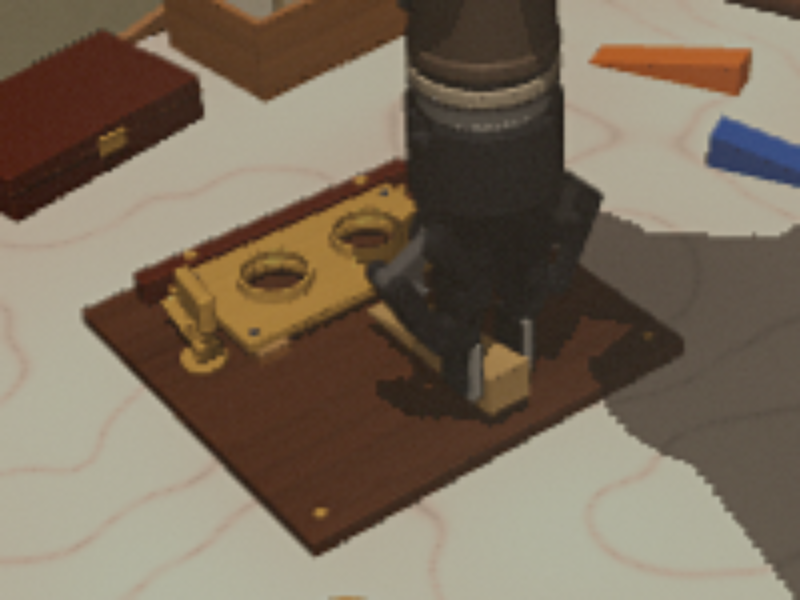

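Request:
drive_tool:
  motion:
    - [0.1,0.2,0.4,0,0,0,0]
    - [0.1,0.1,0.4,0,0,0,0]
    - [0,0.1,0.3,0,0,0,0]
    - [0,0,0.2,0,0,0,0]
    - [0,0,0.1,0,0,0,0]

```text
t: 12.55
tool_pos: [0.4677, 0.0644, 0.1959]
tool_rot: [0.164, 3.132, -0.004]
contact_force: [-0.5, 0.1, -0.7]
opening: 0.0248
```

Request:
drive_tool:
  motion:
    - [0,0,0.1,0,0,0,0]
    - [0,0,0.05,0,0,0,0]
    - [0,0,0,0,0,0,0]
    - [0,0,0,0,0,0,0]
    - [0,0,0,0,0,0,0]

```text
t: 12.97
tool_pos: [0.4678, 0.0644, 0.1946]
tool_rot: [0.164, 3.132, -0.004]
contact_force: [-0.2, 0.4, 0.2]
opening: 0.0248
```

```bash
python3 - <<'E'
from h import *
from plant import bot
s=bot.get_state();print(s["t"],s["tool_pos"],psi(s),s["opening"],s["contact_force"],s["moment"])
E
```

```text
12.9667 [0.46780831 0.06436683 0.19455379] (np.float64(3.0368942330641313), array([ 0.0054, -0.003 , -1.    ])) 0.024762514321594 [-0.22203137  0.35986244  0.16111193] [ 0.02550288 -0.06207912  0.0380816 ]
```

Request:
drive_tool:
  motion:
    - [0,0,0.1,0,0.003,0,0]
    - [0,0,0.05,0,0,0,0]
    - [0,0,0.05,0,0,0,0]
    - [0,0,0,0,0,0,0]
    - [0,0,0,0,0,0,0]

```text
t: 13.38
tool_pos: [0.4677, 0.0643, 0.1924]
tool_rot: [0.164, 3.135, -0.004]
contact_force: [-0.6, 0.0, -0.6]
opening: 0.0248
```

```bash
python3 - <<'E'
from h import *
from plant import bot
s=bot.get_state();print(s["t"],s["tool_pos"],psi(s),s["opening"],s["contact_force"],s["moment"])
E
```

```text
13.3833 [0.46769014 0.06433672 0.19237286] (np.float64(3.036818324484541), array([ 0.002 , -0.0027, -1.    ])) 0.024823405770106374 [-0.6286195   0.02397232 -0.57322129] [-0.03740179  0.02727316 -0.0362796 ]
```

Request:
drive_tool:
  motion:
    - [0,0,0.1,0,0,0,0]
    - [0,0,0.05,0,0,0,0]
    - [0,0,0.05,0,0,0,0]
    - [0,0,0,0,0,0,0]
    - [0,0,0,0,0,0,0]

```text
t: 13.8
tool_pos: [0.468, 0.0643, 0.1916]
tool_rot: [0.164, 3.135, -0.004]
contact_force: [-3.5, -0.6, 10.2]
opening: 0.0246
```

```bash
python3 - <<'E'
from h import *
from plant import bot
s=bot.get_state();print(s["t"],s["tool_pos"],psi(s),s["opening"],s["contact_force"],s["moment"])
d=bot.read_camera("side");cv2.imwrite("pics/y12.png",cv2.resize(d["color"][230:305,260:360],(800,600),interpolation=cv2.INTER_CUBIC)[:,:,::-1])
r=bot.read_camera("wrist");cv2.imwrite("pics/w12.png",r["color"][:,:,::-1])
E
```

```text
13.8 [0.46804749 0.0643441  0.19164507] (np.float64(3.036813144981457), array([ 0.0017, -0.0027, -1.    ])) 0.024569883173960166 [-3.49349344 -0.63330503 10.18491597] [ 0.01279902  0.60101021 -0.04021987]
```

View pics/y12.png

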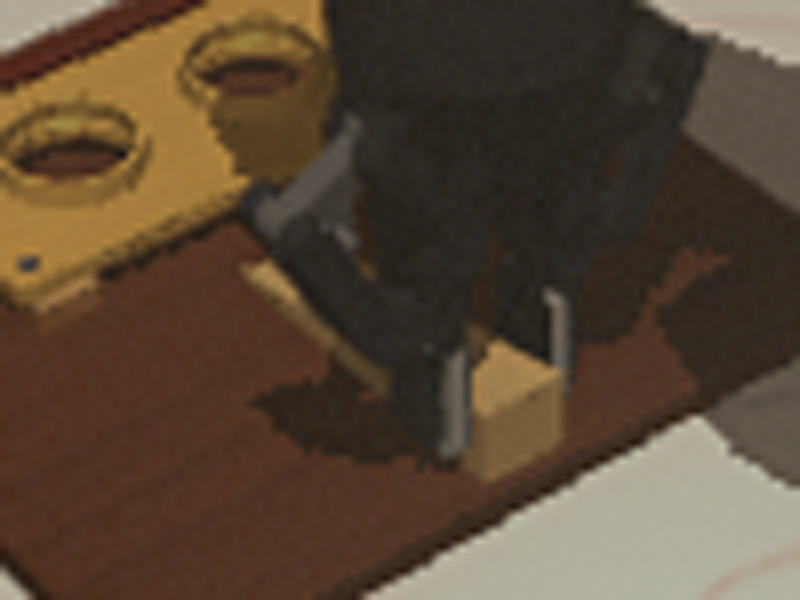

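View pics/w12.png

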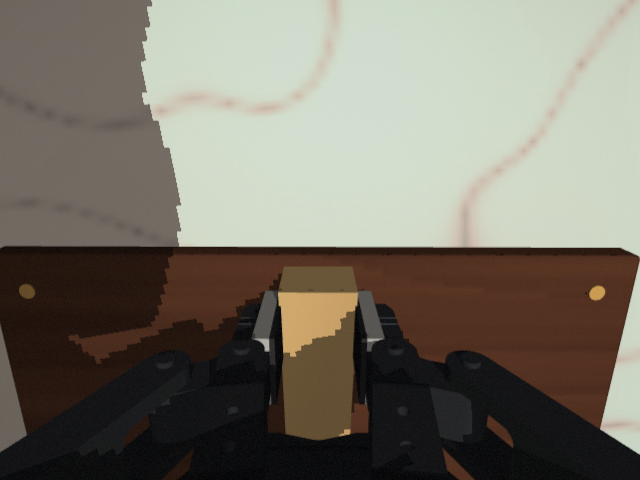

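Request:
drive_tool:
  motion:
    - [0,0,-0.09,0,0,0,0]
    - [-0.5,0,0,0,0,0,0]
    - [-0.8,0,0,0,0,0,0]
    - [-0.8,0,0,0,0,0,0]
    - [-0.5,0,0,0,0,0,0]

```text
t: 14.32
tool_pos: [0.4945, 0.0616, 0.1917]
tool_rot: [0.164, 3.134, -0.004]
contact_force: [-1.2, -1.0, 4.0]
opening: 0.0245
```

Request:
drive_tool:
  motion:
    - [-0.5,0,0,0,0,0,0]
    - [-0.6,0,0,0,0,0,0]
    - [-0.4,0,0,0,0,0,0]
    - [-0.2,0,0,0,0,0,0]
    - [0,0,0,0,0,0,0]

```text
t: 14.73
tool_pos: [0.511, 0.0598, 0.1917]
tool_rot: [0.165, 3.135, -0.004]
contact_force: [-2.0, 0.6, 5.6]
opening: 0.0246
```

```bash
cat > chk.py <<'E'
from h import *
from plant import bot
import sys
n=sys.argv[1]
s=bot.get_state();p=np.array(s["tool_pos"]);print(s["t"],p.round(4),psi(s),s["opening"],np.round(s["contact_force"],1),np.round(s["moment"],2))
m=np.array([.5808,.0514]);y=-.105;dd=np.array([np.cos(y),np.sin(y)]);v=p[:2]-m;print("tip past edge mm",(v@dd+.0945)*1e3,"lat",(v@[-dd[1],dd[0]])*1e3)
c=bot.read_camera("scene");cv2.imwrite(f"pics/z{n}.png",cv2.resize(c["color"][260:330,300:400],(800,560),interpolation=cv2.INTER_CUBIC)[:,:,::-1])
d=bot.read_camera("side");cv2.imwrite(f"pics/y{n}.png",cv2.resize(d["color"][215:290,235:335],(800,600),interpolation=cv2.INTER_CUBIC)[:,:,::-1])
E
python3 chk.py 13
```

```text
14.7333 [0.511  0.0598 0.1917] (np.float64(3.036580024473201), array([ 0.0019, -0.0026, -1.    ])) 0.024554930442165328 [-2.   0.6  5.6] [ 0.07  0.29 -0.02]
tip past edge mm 24.196289962785375 lat 1.059136782679044
```

View pics/z13.png

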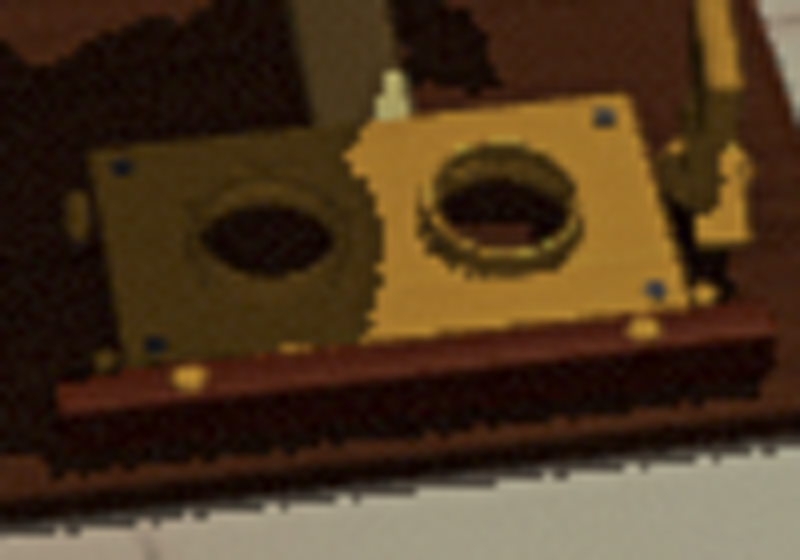

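View pics/y13.png

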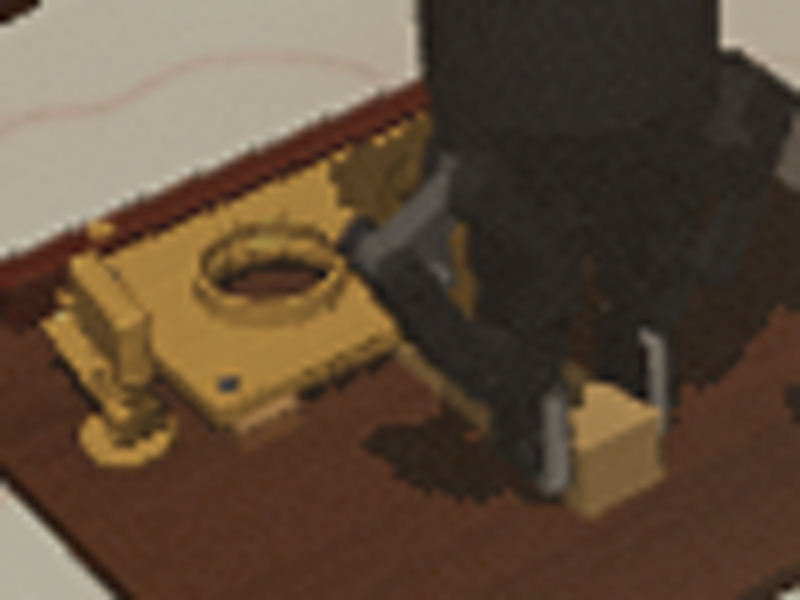

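Request:
drive_tool:
  motion:
    - [-0.2,0,0,0,0,0,0]
    - [-0.2,0,0,0,0,0,0]
    - [-0.2,0,0,0,0,0,0]
    - [0,0,0,0,0,0,0]
    - [0,0,0,0,0,0,0]

```text
t: 15.25
tool_pos: [0.5165, 0.0592, 0.1917]
tool_rot: [0.165, 3.136, -0.004]
contact_force: [-1.9, 0.6, 4.7]
opening: 0.0246
```

Request:
drive_tool:
  motion:
    - [-0.2,0,0,0,0,0,0]
    - [-0.2,0,0,0,0,0,0]
    - [-0.2,0,0,0,0,0,0]
    - [0,0,0,0,0,0,0]
    - [0,0,0,0,0,0,0]

```text
t: 15.67
tool_pos: [0.5204, 0.0589, 0.1916]
tool_rot: [-0.165, -3.131, 0.004]
contact_force: [-9.0, 1.7, 13.7]
opening: 0.0244
```

Request:
drive_tool:
  motion:
    - [-0.2,0,0,0,0,0,0]
    - [-0.2,0,0,0,0,0,0]
    - [-0.2,0,0,0,0,0,0]
    - [0,0,0,0,0,0,0]
    - [0,0,0,0,0,0,0]

```text
t: 16.08
tool_pos: [0.526, 0.0582, 0.1916]
tool_rot: [-0.165, -3.13, 0.004]
contact_force: [-10.1, 1.1, 15.3]
opening: 0.0247
```

```bash
python3 chk.py 14
```

```text
16.0833 [0.526  0.0582 0.1916] (np.float64(3.036552409396499), array([-0.0074, -0.0023, -1.    ])) 0.024655482166645912 [-10.1   1.1  15.3] [ 0.24  1.52 -0.01]
tip past edge mm 39.28105677930994 lat 1.0557350404129382
```

View pics/y14.png

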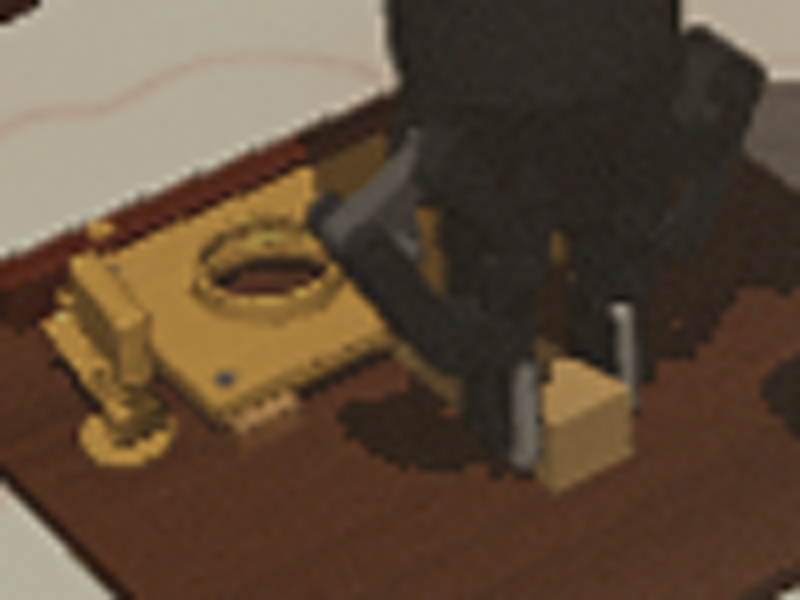

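View pics/z14.png

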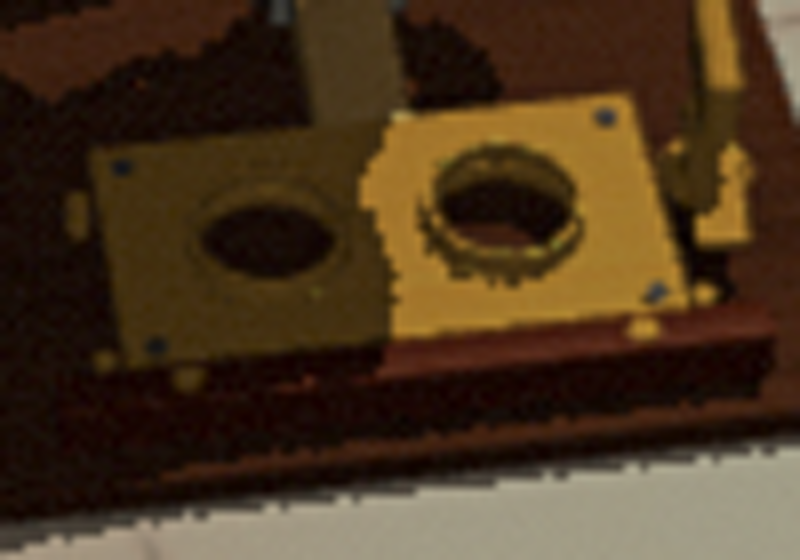

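Request:
drive_tool:
  motion:
    - [-0.2,0,0,0,0,0,0]
    - [-0.2,0,0,0,0,0,0]
    - [-0.2,0,0,0,0,0,0]
    - [-0.1,0,0,0,0,0,0]
    - [0,0,0,0,0,0,0]

```text
t: 16.6
tool_pos: [0.5329, 0.0575, 0.1916]
tool_rot: [-0.165, -3.13, 0.004]
contact_force: [-10.1, 1.2, 15.6]
opening: 0.0247
```

Request:
drive_tool:
  motion:
    - [-0.1,0,0,0,0,0,0]
    - [-0.1,0,0,0,0,0,0]
    - [-0.1,0,0,0,0,0,0]
    - [0,0,0,0,0,0,0]
    - [0,0,0,0,0,0,0]

```text
t: 17.02
tool_pos: [0.5358, 0.0572, 0.1916]
tool_rot: [-0.164, -3.13, 0.004]
contact_force: [-11.2, 0.6, 16.1]
opening: 0.0247
```

```bash
python3 chk.py 15
```

```text
17.0167 [0.5358 0.0572 0.1916] (np.float64(3.0365815851801856), array([-0.0079, -0.0023, -1.    ])) 0.024690193551011274 [-11.2   0.6  16.1] [0.28 1.54 0.04]
tip past edge mm 49.10624819075454 lat 1.0686015663314659
```

View pics/y15.png

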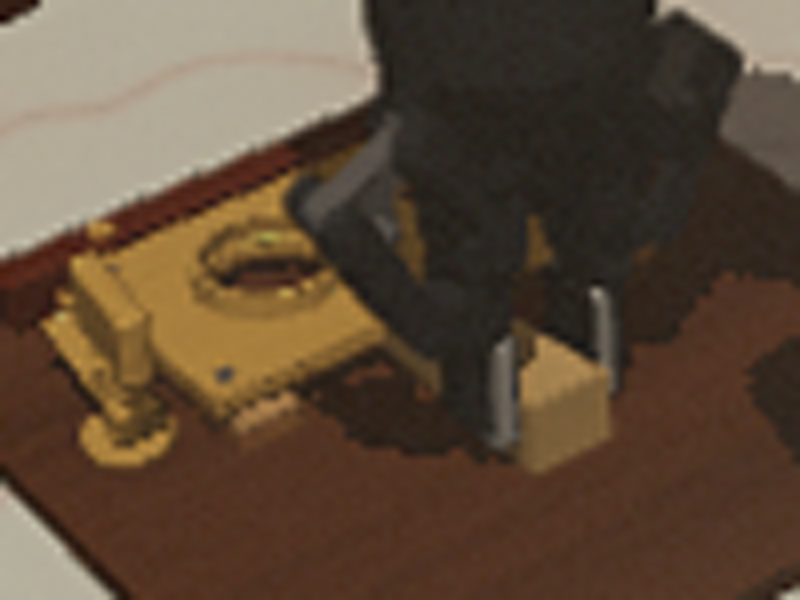

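View pics/z15.png

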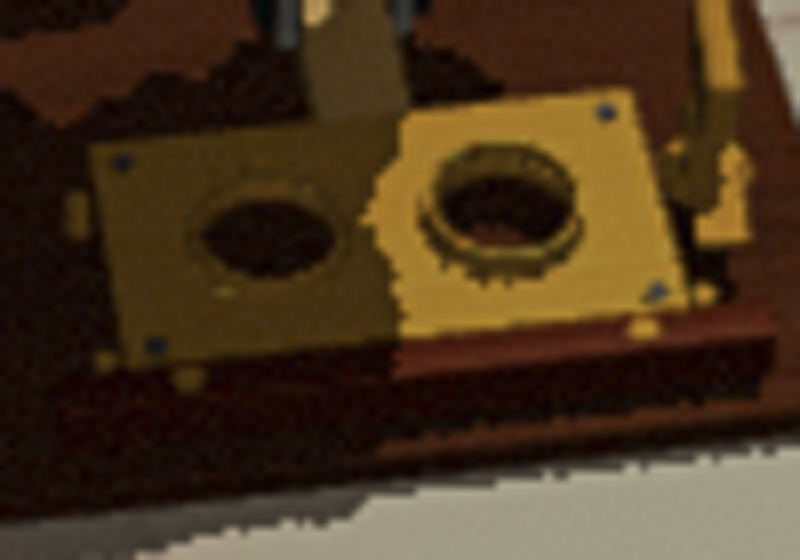

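```bash
cat > lift.py <<'E'
from h import *
from plant import bot
import sys
a,b=sys.argv[1:3]
s=bot.read_camera("scene");d=bot.read_camera("side")
y=-.105;c_,s_=np.cos(y),np.sin(y);M=np.array([[c_,-s_,0],[s_,c_,0],[0,0,1]]);m=np.array([.5808,.0514,.012])
def track(pre,cx,cy,hw=28):
    A=cv2.imread(f"pics/{pre}{a}.png",0).astype(np.float32);B=cv2.imread(f"pics/{pre}{b}.png",0).astype(np.float32)
    T=A[cy-hw:cy+hw,cx-hw:cx+hw];S=B[cy-hw-16:cy+hw+16,cx-hw-16:cx+hw+16]
    q=cv2.matchTemplate(S,T,cv2.TM_CCOEFF_NORMED);_,v,_,l=cv2.minMaxLoc(q);return np.array([l[0]-16,l[1]-16])/8.,v
def model(cam,P):  # slide, lift(near) about far edge
    J=[]
    P=np.array(P,float)
    p0=proj(cam,[m+M@P])[0]
    dz=(80-P[0]*1e3)/80.*1e-3; dxp=-(P[2]-.008)/80
    ps=proj(cam,[m+M@(P+[.001,0,0])])[0]-p0
    pl=proj(cam,[m+M@(P+[-(P[2]-.008)/.08*.001*-1,0,dz])])[0]-p0
    return p0,np.c_[ps,pl]
rows=[];rhs=[]
for pre,cam,off,P,c in (("z",s,(300,260),(.0075,.067,.014),(604,117)),("z",s,(300,260),(.0075,-.067,.014),(122,166)),("y",d,(235,215),(.0075,.067,.014),(230,383))):
    p0,J=model(cam,P);print(pre,"model px zoom",((p0-off)*8).round(),"J",J.round(2).tolist());t,v=track(pre,*c);print("shift px",t,"corr",v)
    print("  fixed slide1 -> lift",(t-J[:,0])@J[:,1]/(J[:,1]@J[:,1]), "slide,lift",np.linalg.solve(J,t).round(2) );
E
python3 lift.py 13 15;python3 lift.py 13 14
```

```text
z model px zoom [610. 109.] J [[0.1, 0.03], [0.33, -0.26]]
shift px [ 0.25  -0.625] corr 0.9733339548110962
  fixed slide1 -> lift 3.6598753041346193 slide,lift [1.19 3.88]
z model px zoom [128. 161.] J [[0.06, 0.0], [0.33, -0.26]]
shift px [-0.125 -0.625] corr 0.9587629437446594
  fixed slide1 -> lift 3.6859400060727494 slide,lift [-1.98 -0.13]
y model px zoom [218. 383.] J [[-0.24, -0.06], [-0.22, -0.34]]
shift px [-0.5  -1.25] corr 0.9492672085762024
  fixed slide1 -> lift 3.089758155025903 slide,lift [1.39 2.8 ]
z model px zoom [610. 109.] J [[0.1, 0.03], [0.33, -0.26]]
shift px [0.125 0.   ] corr 0.9891285300254822
  fixed slide1 -> lift 1.2401066385145043 slide,lift [0.89 1.11]
z model px zoom [128. 161.] J [[0.06, 0.0], [0.33, -0.26]]
shift px [0. 0.] corr 0.9796801805496216
  fixed slide1 -> lift 1.2798166476452457 slide,lift [0. 0.]
y model px zoom [218. 383.] J [[-0.24, -0.06], [-0.22, -0.34]]
shift px [-0.5   -0.625] corr 0.9654649496078491
  fixed slide1 -> lift 1.2888444748680794 slide,lift [1.91 0.6 ]
```

Request:
drive_tool:
  motion:
    - [-0.1,0,0,0,0,0,0]
    - [-0.1,0,0,0,0,0,0]
    - [-0.1,0,0,0,0,0,0]
    - [-0.05,0,0,0,0,0,0]
    - [0,0,0,0,0,0,0]

```text
t: 17.73
tool_pos: [0.5392, 0.0569, 0.1916]
tool_rot: [-0.164, -3.129, 0.004]
contact_force: [-11.2, 1.6, 15.2]
opening: 0.0248
```

Request:
drive_tool:
  motion:
    - [0,0,0,0,0,0,0]
    - [0,0,0,0,0,0,0]
    - [0,0,0,0,0,0,0]
    - [0,0,0,0,0,0,0]
    - [0,0,0,0,0,0,0]

```text
t: 18.15
tool_pos: [0.5392, 0.0569, 0.1916]
tool_rot: [-0.164, -3.129, 0.004]
contact_force: [-11.2, 1.0, 15.6]
opening: 0.0245
```

```bash
python3 chk.py 16; python3 lift.py 13 16
```

```text
18.15 [0.5392 0.0569 0.1916] (np.float64(3.0365859905319446), array([-0.008 , -0.0023, -1.    ])) 0.024464976571143018 [-11.2   1.   15.6] [ 0.28  1.6  -0.  ]
tip past edge mm 52.56569994188777 lat 1.0706941383960058
z model px zoom [610. 109.] J [[0.1, 0.03], [0.33, -0.26]]
shift px [ 0.125 -0.875] corr 0.9777444005012512
  fixed slide1 -> lift 4.540883218497934 slide,lift [0.07 3.44]
z model px zoom [128. 161.] J [[0.06, 0.0], [0.33, -0.26]]
shift px [ 0.125 -0.75 ] corr 0.9651192426681519
  fixed slide1 -> lift 4.170691890757444 slide,lift [1.91 5.33]
y model px zoom [218. 383.] J [[-0.24, -0.06], [-0.22, -0.34]]
shift px [-0.5 -1.5] corr 0.9455161094665527
  fixed slide1 -> lift 3.8101236270890326 slide,lift [1.18 3.67]
```

View pics/y16.png

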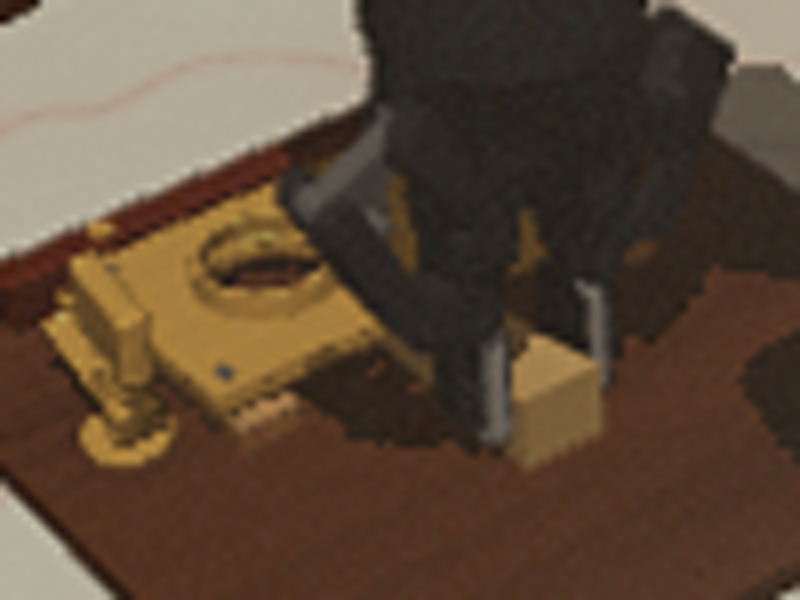

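View pics/z16.png

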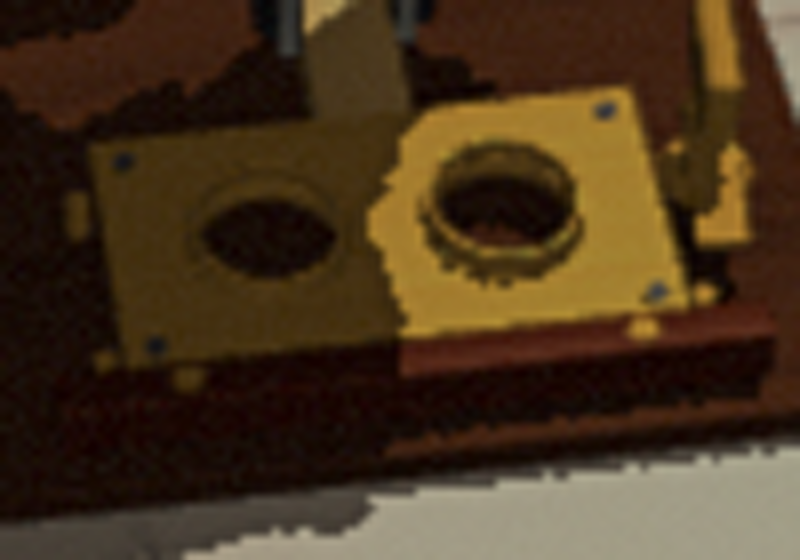

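```bash
python3 -c "
from plant import bot
print(bot.close_job());s=bot.get_state();print(s['t'],s['tool_pos'],s['contact_force'])"
```

```text
the job is handed in; nothing more can be done
None
the job is handed in; nothing more can be done
```

I handed the job in at about 18 s with the wedge still gripped under the frame, carrying its near edge at about 4 mm.

**Button:** I turned it anticlockwise until the wrist moment jumped to 1.1 N m at the end stop. The camera then read 1.44 rad.

**Wedge:** I took the plain boxwood wedge from the right of the board. I laid it flat on the deck about 1 mm off the channel's centreline and pushed it in thin end first. Its thin end finished about 52.6 mm past where the frame's near edge was at the start. The frame first slid about 1 mm, probably up to the fence.

**Last checks before handing in:**

| Check | Reading |
|---|---|
| Lift at left end of near edge | 4.5 mm (scene camera), 3.8 mm (side camera) |
| Lift at right end of near edge | 4.2 mm (scene camera) |
| Lift worked out from the push distance | about 3.9 mm |
| Wedge tilt (from the tool axis) | about 0.01 rad |
| Wedge out of line | under 0.01 rad |
| Gripper opening on the wedge | 24.5 mm |
| Force on the tool | about 11 N back along the channel, 16 N up |

- **Spread in the readings:** the lift estimates differ by about 0.7 mm, which is the limit of the camera resolution. They assume the 1 mm slide. When I solved slide and lift together, each corner gave 3.4 to 5.3 mm. The right corner's fit was nearly undetermined, so that check is weak there.
- **Deck height:** the wedge met the deck about 1.4 mm lower than I expected from the grasp, so it may have been lifted slightly when gripped.
- **Not measured directly:** I did not measure the far edge's height, the force between wedge and frame, or the positions of the other things. The pictures showed nothing disturbed, and the gripper stayed clear of the frame.

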